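Set a telescopic stand leg one hole longer and lock it

ROBOT

A 7-joint arm with a two-finger parallel gripper is mounted at the origin on the work surface. World frame = base frame: x ahead of the robot, y to its left, z up, the work surface at z = 0. Lengths are in m, angles in rad, forces in N, time in s.
With the tool pointing down it reaches from about 0.4 to 0.85 m from the base axis. Payload 4.5 kg.
Tool frame: the origin (TCP) lies midway between the tips of the shut fingers; the grasp point (between the pads) lies 19 mm behind it; z points along the fingers, y is the line along which they close (so a half turn about z gives the same grasp; the last joint's range is limited). The gripper opens to 88 mm and grips with 3 to 60 N. Pads are 18 mm wide; open, the fingers measure 123 mm over their backs; the gripper's body (75 mm by 187 mm) begins 45 mm behind the grasp point.
Start: joints at [1.259, 0.689, -0.195, 1.565, 0.157, 0.902, -0.215], TCP at [0.212, -0.588, 0.21] pointing down, gripper open.
Joint ranges: [-3.01, 3.01], [-0.46, 2.08], [-1.47, 1.51], [0.13, 2.56], [-1, 4.14], [0.04, 2.09], [-2.66, 2.66]. Speed limits (rad/s): [2.57, 2.57, 3.14, 3.14, 3.14, 3.14, 3.14].

INTERFACE

Orientations are given as a unit quaternion [x, y, z, w].
In Python, from plant import r gives the robot as it stands.
- The arm moves only by the tool carry_out, never from a script. Its argument "plan" is a list of rows, each an object with "rot": the turn, a rotation vector about the tool's x, y, z in rad, a list of three; "xyz": the shift along the tool's x, y, z in m, a list of three; "grip": the closure in counts, from 0 (fully open) to 255 (shut). In form: [{"rot": [wx, wy, wz], "xyz": [dx, dy, dz], "grip": grip}, ...]. A call has 1 to 8 rows; each row is the pose to reach, as a shift and turn from the pose commanded when the call began, along the tool's axes at that moment; what a row does not reach only later rows make up. A row lasts 1/12 s, in which the tool goes at most 41.7 mm and 7.16 degrees, less where a joint would pass 70% of its speed; a pose out of reach is approached as far as the arm can. A call with a gripper value outside its range is refused whole. The fingers move at their own pace and stop on an object; "squeeze" is the grip in N (left out, the last holds). Time passes only in rows, so rows that repeat a pose let the fingers close. It gives the time, the measured TCP pose, the force, the opening and the grip force at its end, in the units of the state.
- r.get_state(): the state, without advancing time (a new reading comes with each control period).
- r.snapshot(name): name is "side" or "top"; returns the picture (384x512x3 uint8, red, green, blue); there is no depth.
- r.camera_params(name): a dict with "fx", "fy", "cx", "cy" (pixels), "position" and "attitude" of the camera in the world. Camera axes: x right, y down, z forward; pixel columns grow to the right and rows downward; lengths in m; the calibration is good to about 2 mm. A picture is of the moment at which its call begins. camera_params takes no time and is no camera call.
- r.finish_job(): hands the job in; it is judged then, once.
The state is a dict: "clock": time; "q": joint angles; "qd": joint speeds; "joint_torque": joint torques, N m; "tool_pos": TCP position; "eef_rot": TCP orientation; "contact_force": force on the tool from outside, world axes, zero at the start; "moment": the same for the moment, N m; "opening": opening from 0.0 (shut) to 1.0 (fully open); "finger_force": force on a finger pad.
Only numpy, scipy, OpenCV 4.12 (cv2) and the standard library are available. Lean on these libraries where they do the work, as an engineer would, in place of code of your own. Each camera call takes 0.05 s, during which the arm holds its last target. There are 200 camera calls.

TASK

The telescopic leg of a work-light stand lies in its bench cradle: make it one hole longer. Push the red spring button in and draw the green outer tube slowly out until the button pops out through the next hole, stopping gently as it catches so as not to strain it; then swing the black-knobbed lever on the hub fully over towards the tube to lock the leg. Leave the other things on the bench where they are.

Things in the scene. Friction and masses are not known exactly. Their poses are not given: they have to be found in the camera images.
- leg: Fixed cradle holding the leg. Origin on the bench; x runs along the leg the way it gets longer (hub at -x, rubber foot at +x), y to the side where the red button sticks out, z up. The leg's axis is level, 75 mm above the bench over y = 0. Grey hub 75 x 56 mm, 115 mm high, at x = -137 to -62 mm. Low support (base 90 mm wide) under the green tube at x = 180 to 230 mm.
- sleeve (a joint): Draw-out of the green outer tube in m: 0 at the start, grows along +x of leg, stop at 0.061; slides stiffly (4 to 5 N). At 0 the button stands in its first hole and blocks it. The next hole reaches the button somewhere between 0.036 and 0.056, different from leg to leg and not given: there the button springs out by itself and stops the tube (1.5 mm play each way).
- tube_grip (a point): Point on the green tube's axis at its first hole; moves with the tube, at the start level with the button. Rubber-coated, grippy tube 30 mm square, 2 mm walls, its open mouth 90 mm from here towards the hub. A black collar, 38 mm square, sits on it from 16 to 22 mm from here towards the foot. Holes: windows 15 mm wide in the +y side, 15 mm from the axis; the second, in a dark steel strip, lies towards the hub.
- button_tip (a point): Tip of the red domed button (12 mm across, dome radius 6 mm) at x = 90 mm of leg. It moves along y only: out, 21.5 mm from the leg's axis, 6.5 mm proud of the green tube, and locks it; spring 3 N out, 6 to 7 N in. Squeezed level with the tube's face (15 mm) by a flat finger it is free enough: a 10 to 18 N pull on the tube ducks it under the wall (13 mm) until the next hole.
- button: The button itself, the same red pin; origin on the leg's axis. The force on it must stay below 25 N, also as it catches. It takes about 0.1 s to spring out: draw the tube at some 15 mm/s or slower.
- clamp (a joint): Angle of the hub's locking lever in rad: 0 to 0.15 at the start, leaning away from the green tube; 1.0 at its stop, leaning towards the green tube. Its level pin lies across the leg (along y of leg) at x = -100 mm, 112 mm above the bench. It stays where it is left (0.06 N m of friction).
- clamp_tip (a point): Centre of the black ball (26 mm across) at the end of the locking lever, 65 mm from its pin, over the leg's axis. At joint 0 it is 31 mm from the pin towards -x of leg and 169 mm above the bench; at the stop 31 mm towards +x at the same height. The rod below it is 10 mm thick.
- pliers: Bystander: pliers with one black and one green handle, about 160 mm long, lying flat; origin at the middle on the bench.
- screwdriver: Bystander: screwdriver with red handle, 200 mm long, lying flat beside the leg on the button's side; origin under its middle.
- wrench: Bystander: steel wrench, 180 mm long, lying flat; origin under its middle.
- tape: Bystander: roll of yellow tape, 68 mm across, 19 mm high; origin under its centre.
- spare_foot: Bystander: spare black rubber foot, 36 mm square, 30 mm high, standing beside the leg on the side away from the button; origin under its centre.
- junction_box: Bystander: grey junction box, 85 mm square, 51 mm high; origin under its centre.
- jar: Bystander: jar with a blue cap, 64 mm across, 85 mm high; origin under its centre.

How it is judged:
On the way, in this order (a step that is already met when the one before it is completed fails the run):
1. The button is pressed in under the tube's wall and the green tube has begun to slide out (value of joint sleeve above 0.01 m and y of button_tip in the frame of leg below 0.0155 m), for 0.05 s.
2. The button has popped out through the next hole (value of joint sleeve above 0.03 m and y of button_tip in the frame of leg above 0.0195 m), for 0.2 s.
3. The locking lever has been swung over to its stop (value of joint clamp above 0.88 rad), for 0.1 s.
At the end, for the whole second after the job is handed in: The green tube is drawn out by one hole (more than 30 mm) and at rest, the red button stands out through the next hole (its tip at least 19.5 mm from the leg's axis), and the locking lever is over at its stop (more than 0.88 rad of 1.0) (all of step 2 and value of joint clamp above 0.88 rad and velocity of joint sleeve below 0.005 m/s); the robot touches nothing.
It fails at once if The button is strained: more than 25 N on it (contact force between button and anything else above 25 N).
It fails at once if One of the other things on the bench is shoved away (moved more than 30 mm) (distance of any of pliers, screwdriver, wrench, tape, spare_foot, junction_box, jar from where it was at the start of the episode above 0.03 m).
It also fails if it takes over 72 s, if anything falls off the work surface, if the arm or the gripper's body presses on something with over 40 N, if the wrist force passes 120 N, or if a joint passes its speed limit or range.

## Working session

There is one attempt and no reset: what is moved stays moved. The work goes in short steps, Python scripts to look and compute and a tool call to move; the robot and the scene stay as the last step left them, time stands still between calls to the robot, and variables do not carry over. Pictures are saved under pics/ and viewed, at most 14 in all, crops included, and the job is handed in when it is done.

Besides the shell and the picture viewer there is one more tool, called after "Emit:" as a command line: name --argument value ..., lists and objects as JSON in quotes. carry_out: Moves the arm, as the interface text tells. Its arguments: {"type":"object","properties":{"plan":{"type":"array"},"squeeze":{"type":"number"}},"required":["plan"]}

```bash
mkdir -p pics; ls; python3 - <<'E'
from plant import r
import cv2
for n in("top","side"):
    im=r.snapshot(n); cv2.imwrite(f"pics/{n}0.png",im[:,:,::-1]); print(r.camera_params(n))
print(r.get_state())
E
```

```text
pics
{'fx': 446.3301819406298, 'fy': 446.3301819406298, 'cx': 255.61758801434107, 'cy': 187.20068250727638, 'position': array([ 0.33135884, -0.01313396,  1.47585662]), 'attitude': array([ 0.71574512, -0.69639665,  0.03958851, -0.03425461])}
{'fx': 481.52593605337285, 'fy': 481.52593605337285, 'cx': 254.07160898650227, 'cy': 185.08494021053346, 'position': array([-0.00373725,  1.01170342,  0.94502861]), 'attitude': array([-0.1976539 ,  0.86438096, -0.45253515,  0.09481783])}
{'clock': 0.1, 'q': array([ 1.25879019,  0.68987372, -0.19450045,  1.56621312,  0.15731672,
        0.90252065, -0.21508856]), 'qd': array([ 5.34662513e-06, -1.41414463e-03, -5.73761741e-04, -2.75513152e-03,
        2.35714920e-04, -1.77522655e-04, -6.79229435e-04]), 'joint_torque': array([-3.64061045e-03, -5.28505325e+01, -1.27163026e+00, -1.53838044e+01,
       -5.25228702e-02,  2.03493553e-03,  7.72337057e-05]), 'tool_pos': array([ 0.21158182, -0.58745421,  0.20901343]), 'eef_rot': array([ 9.85082288e-01,  1.72082034e-01, -2.12298100e-04, -7.83730564e-04]), 'contact_force': array([ 0.71293807, -0.70169242,  0.2715789 ]), 'moment': array([-0.00258074, -0.03866873,  0.00867892]), 'finger_force': 0.0, 'opening': 0.9965000476505461}
```

View pics/top0.png

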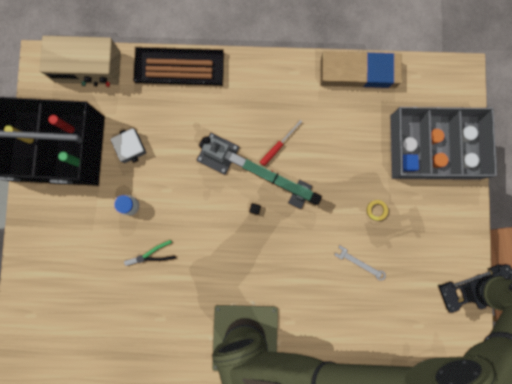

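View pics/side0.png

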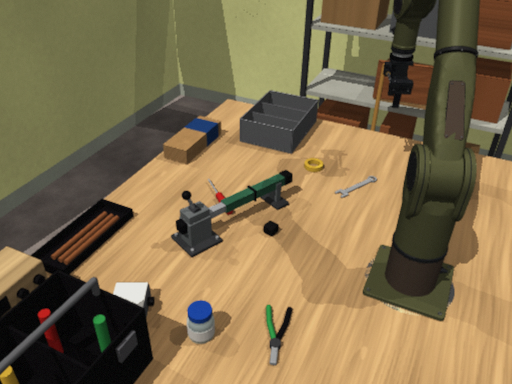

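The top view shows the hub near (217,153), the green tube from (245,165) to (312,195), the foot at (316,198) and the screwdriver at (280,145). The side view shows the hub near (197,222), the ball at (186,196), the tube from (225,200) to (285,180) and the spare foot at (271,228).

```bash
cat > h.py <<'E'
from plant import r
import numpy as np, cv2
from scipy.spatial.transform import Rotation as R
def cam(n):
    c=r.camera_params(n); return c,R.from_quat(c["attitude"]).as_matrix()
def ray(n,uv):
    c,M=cam(n); d=M@[(uv[0]-c["cx"])/c["fx"],(uv[1]-c["cy"])/c["fy"],1]; return c["position"],d/np.linalg.norm(d)
def plane(n,uv,z):
    p,d=ray(n,uv); return p+d*(z-p[2])/d[2]
def tri(a,b):
    (p,d),(q,e)=ray("top",a),ray("side",b)
    s=np.linalg.lstsq(np.c_[d,-e],q-p,rcond=None)[0]
    A,B=p+s[0]*d,q+s[1]*e
    return (A+B)/2,np.linalg.norm(A-B)
def proj(n,P):
    c,M=cam(n); v=M.T@(np.asarray(P)-c["position"]); return np.array([c["cx"]+c["fx"]*v[0]/v[2],c["cy"]+c["fy"]*v[1]/v[2]])
def green(im):
    h=cv2.cvtColor(im,cv2.COLOR_RGB2HSV); return cv2.inRange(h,(60,90,40),(95,255,255))
E
python3 - <<'E'
from h import *
t=cv2.imread("pics/top0.png");s=cv2.imread("pics/side0.png")
a=cv2.resize(t[125:215,190:330],None,fx=5,fy=5,interpolation=cv2.INTER_CUBIC)[:, :700]
b=cv2.resize(s[165:255,170:300],None,fx=5,fy=5,interpolation=cv2.INTER_CUBIC)
cv2.imwrite("pics/a.png",a);cv2.imwrite("pics/b.png",b)
for n,im,(x0,y0,x1,y1) in(("top",t,(230,150,330,210)),("side",s,(215,165,300,220))):
    m=green(im[y0:y1,x0:x1,::-1].copy()); k,l,st,c=cv2.connectedComponentsWithStats(m)
    for i in range(1,k):
        if st[i,4]>20:
            box=cv2.minAreaRect(np.argwhere(l==i)[:,::-1].astype(np.float32)+np.float32([x0,y0]))
            print(n,st[i,4],box)
E
```

```text
top 499 ((278.20001220703125, 180.10000610351562), (72.89581298828125, 8.049844741821289), 26.56505012512207)
side 288 ((268.8463439941406, 184.91708374023438), (12.013001441955566, 34.15324401855469), 65.224853515625)
side 356 ((238.80001831054688, 198.6000213623047), (12.521980285644531, 32.199378967285156), 63.43495178222656)
```

View pics/a.png

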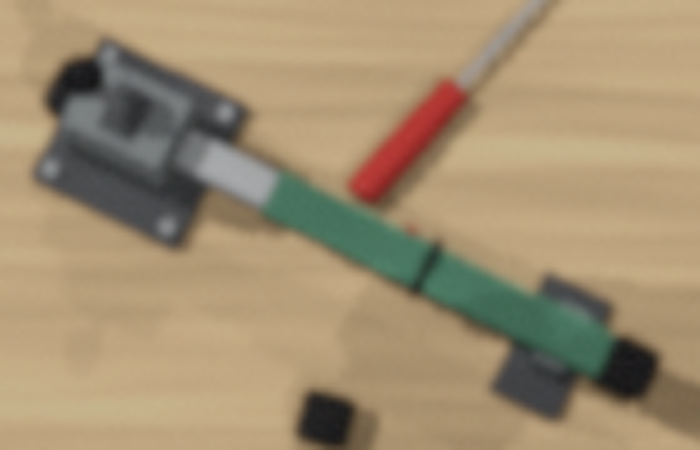

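View pics/b.png

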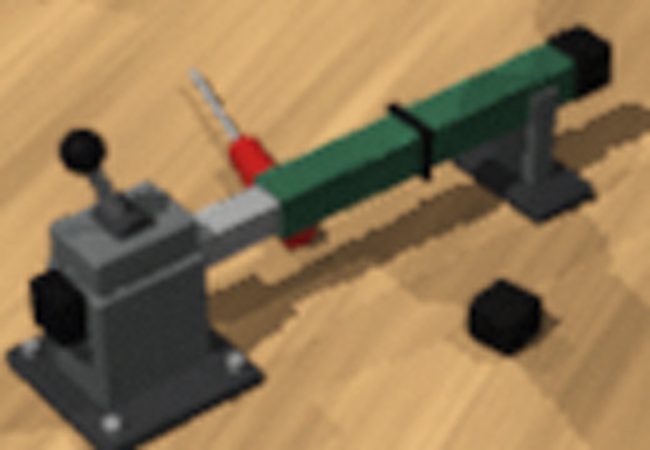

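Crop a (5x, offset 190,125): tube mouth at (275,193), collar (426,268), button (411,231), ball (82,75). Crop b (5x, offset 170,165): ball (83,151), mouth top-centre about (268,185), collar top-centre about (411,112).

```bash
python3 - <<'E'
from h import *
T=lambda x,y:((x-2)/5+190,(y-2)/5+125); S=lambda x,y:((x-2)/5+170,(y-2)/5+165)
ball=tri(T(82,75),S(83,151)); print("ball",ball)
m=plane("top",T(275,191),.09);c=plane("top",T(426,266),.094);b=plane("top",T(411,231),.075);f=plane("top",T(612,345),.09)
ft=plane("top",T(630,368),.09)
print("mouth",m,"collar",c,"button",b,"end",f); print("side mouth",plane("side",S(258,186),.09),"collar",plane("side",S(411,122),.094))
print("m-c",np.linalg.norm((c-m)[:2]))
box=cv2.minAreaRect
p=plane("top",(278.2-32*np.cos(np.deg2rad(26.565)),180.1-32*np.sin(np.deg2rad(26.565))),.09);q=plane("top",(278.2+32*np.cos(np.deg2rad(26.565)),180.1+32*np.sin(np.deg2rad(26.565))),.09)
d=(q-p)[:2]; print("yaw box",np.arctan2(d[1],d[0]))
d=(f-m)[:2];yaw=np.arctan2(d[1],d[0]);u=np.array([np.cos(yaw),np.sin(yaw)]);v=np.array([-u[1],u[0]])
print("yaw",yaw,"line offsets p,q,m,c,f,ball",[(k[:2]-m[:2])@v for k in(p,q,m,c,f,ball[0],b)],"along",[(k[:2]-m[:2])@u for k in(m,c,f,ball[0],b)])
s=r.get_state();Q=R.from_quat(s["eef_rot"]).as_matrix();print(Q.round(3))
E
```

```text
ball (array([0.60549452, 0.12961319, 0.17163732]), np.float64(0.0014228942839207158))
mouth [0.55284265 0.01501164 0.09      ] collar [ 0.50755206 -0.08067139  0.094     ] button [ 0.53205715 -0.07159033  0.075     ] end [ 0.46164205 -0.19808716  0.09      ]
side mouth [0.55825329 0.020374   0.09      ] collar [ 0.50318343 -0.07366357  0.094     ]
m-c 0.10586066447817187
yaw box -2.0103705497799407
yaw -1.9751827207224237 line offsets p,q,m,c,f,ball [np.float64(-0.002056153217561918), np.float64(-0.009095670856823258), np.float64(0.0), np.float64(-0.003990692689714006), np.float64(-9.681550169202057e-18), np.float64(0.0033146564433309293), np.float64(0.0149649269689807)] along [np.float64(0.0), np.float64(0.10578541797249914), np.float64(0.23179441590595812), np.float64(-0.12607436918577486), np.float64(0.08779515169369968)]
[[ 0.941  0.339 -0.001]
 [ 0.339 -0.941  0.001]
 [-0.    -0.002 -1.   ]]
```

Emit:
carry_out --plan '[{"rot":[0,0,-0.4],"xyz":[0.23,-0.19,0],"grip":0},{"rot":[0,0,-0.4],"xyz":[0.23,-0.19,0],"grip":0},{"rot":[0,0,-0.4],"xyz":[0.23,-0.19,0],"grip":0},{"rot":[0,0,-0.4],"xyz":[0.23,-0.19,0],"grip":0},{"rot":[0,0,-0.4],"xyz":[0.23,-0.19,0],"grip":0},{"rot":[0,0,-0.4],"xyz":[0.23,-0.19,0],"grip":0},{"rot":[0,0,-0.4],"xyz":[0.23,-0.19,0],"grip":0},{"rot":[0,0,-0.4],"xyz":[0.23,-0.19,0],"grip":0}]'

```text
clock: 0.77
tool_pos: [0.3684, -0.3236, 0.2099]
eef_rot: [0.929, 0.37, 0.002, -0.001]
contact_force: [0.6, 0.8, -0.5]
opening: 1.001
finger_force: 0.0
```

```bash
cat >> h.py <<'E'
def goto(P,yaw):
    """shift in tool axes and turn about tool z that bring tool y along leg y"""
    s=r.get_state();Q=R.from_quat(s["eef_rot"]).as_matrix()
    u=np.array([np.cos(yaw),np.sin(yaw),0]);v=np.array([-u[1],u[0],0])
    T=np.c_[-u,v,[0,0,-1]]
    print("clock",s["clock"],"tcp",s["tool_pos"].round(4),"shift",(Q.T@(np.array(P)-s["tool_pos"])).round(4),"rot",R.from_matrix(Q.T@T).as_rotvec().round(3),"F",s["contact_force"].round(2),"op",s["opening"])
E
python3 -c "
from h import *
goto([.516,-.065,.17],-1.995)"
```

```text
clock 0.7667 tcp [ 0.3684 -0.3236  0.2099] shift [ 0.2848 -0.0865  0.0414] rot [-0.    -0.005 -0.389] F [ 0.59  0.8  -0.52] op 1.0008095558508898
```

Emit:
carry_out --plan '[{"rot":[0,0,-0.39],"xyz":[0.275,-0.085,0.04],"grip":0},{"rot":[0,0,-0.39],"xyz":[0.275,-0.085,0.04],"grip":0},{"rot":[0,0,-0.39],"xyz":[0.275,-0.085,0.04],"grip":0},{"rot":[0,0,-0.39],"xyz":[0.275,-0.085,0.04],"grip":0},{"rot":[0,0,-0.39],"xyz":[0.275,-0.085,0.04],"grip":0},{"rot":[0,0,-0.39],"xyz":[0.275,-0.085,0.04],"grip":0},{"rot":[0,0,-0.39],"xyz":[0.275,-0.085,0.04],"grip":0},{"rot":[0,0,-0.39],"xyz":[0.275,-0.085,0.04],"grip":0}]'

```text
clock: 1.43
tool_pos: [0.5127, -0.0717, 0.1693]
eef_rot: [0.839, 0.544, 0.004, -0.002]
contact_force: [1.0, 1.1, 0.6]
opening: 1.001
finger_force: 0.0
```

```bash
python3 -c "
from h import *
goto([.516,-.065,.17],-1.995)
t=r.snapshot('top');s=r.snapshot('side')
a=cv2.resize(t[125:215,190:330],None,fx=5,fy=5,interpolation=cv2.INTER_CUBIC)
b=cv2.resize(s[150:250,170:300],None,fx=6,fy=6,interpolation=cv2.INTER_CUBIC)
cv2.imwrite('pics/c.png',b[:,:,::-1])
"
```

```text
clock 1.4333 tcp [ 0.5127 -0.0717  0.1693] shift [ 0.0075  0.0003 -0.0006] rot [ 0.001 -0.008  0.003] F [0.98 1.13 0.61] op 1.0010040600064247
```

View pics/c.png

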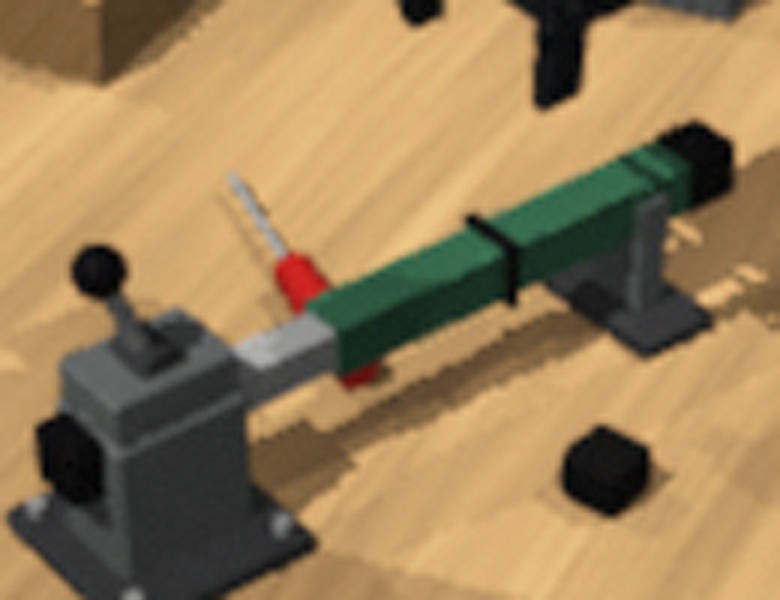

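The side crop (6x, offset 170,150) shows the hovering fingers, tips at about (558,103) and (420,20). The tube mouth's top edge is centred at (324,313) and the collar's at (493,234).

```bash
python3 - <<'E'
from h import *
T=lambda x,y:((x-2)/5+190,(y-2)/5+125); S=lambda x,y:((x-2.5)/6+170,(y-2.5)/6+150)
m=tri(T(275,191),S(324,313));c=tri(T(426,266),S(493,234));print(m,c,np.linalg.norm(m[0]-c[0]))
p,d=ray("top",T(411,231));print("tip f finger",tri)
yaw=-1.995;u=np.array([np.cos(yaw),np.sin(yaw)]);v=np.array([-u[1],u[0]])
g=r.get_state()["tool_pos"][:2]
for k in(m[0],c[0]): print((k[:2]-g)@u,(k[:2]-g)@v)
b=plane("top",T(411,231),.075)[:2];print("button",(b-g)@u,(b-g)@v)
E
```

```text
(array([0.55314498, 0.01505917, 0.08831222]), np.float64(6.953763047304552e-05)) (array([ 0.50753152, -0.08110603,  0.08956355]), np.float64(0.001244263857678439)) 0.10644200677507668
tip f finger <function tri at 0x7f02fb2b8220>
-0.10515839796477057 0.0014389606062149918
0.0012576582705735885 -0.0005504988006301161
button -0.01750927234634925 0.01788472597598958
```

```bash
python3 - <<'E'
from h import *
goto([.516,-.065,.17],-1.995)
E
```

```text
clock 1.5333 tcp [ 0.5086 -0.0802  0.1692] shift [ 0.0169  0.0004 -0.0008] rot [-0.001 -0.    -0.006] F [-1.28  0.06  0.72] op 0.9973676952997327
```

Emit:
carry_out --plan '[{"rot":[0,0,0],"xyz":[0.017,0,0],"grip":0},{"rot":[0,0,0],"xyz":[0.017,0,0.02],"grip":0},{"rot":[0,0,0],"xyz":[0.017,0,0.045],"grip":0},{"rot":[0,0,0],"xyz":[0.017,0,0.07],"grip":0},{"rot":[0,0,0],"xyz":[0.017,0,0.095],"grip":0},{"rot":[0,0,0],"xyz":[0.017,0,0.113],"grip":0},{"rot":[0,0,0],"xyz":[0.017,0,0.113],"grip":0},{"rot":[0,0,0],"xyz":[0.017,0,0.113],"grip":0}]'

```text
clock: 2.2
tool_pos: [0.5141, -0.0686, 0.0563]
eef_rot: [0.844, 0.537, -0.001, -0.0]
contact_force: [0.9, 0.3, 1.3]
opening: 1.002
finger_force: 0.0
```

```bash
python3 -c "
from h import *
goto([.516,-.065,.056],-1.995)
t=r.snapshot('top');s=r.snapshot('side')
b=cv2.resize(s[150:230,210:310],None,fx=6,fy=6,interpolation=cv2.INTER_CUBIC)
cv2.imwrite('pics/d.png',b[:,:,::-1])
"
```

```text
clock 2.2 tcp [ 0.5141 -0.0686  0.0563] shift [0.0041 0.0002 0.0003] rot [-0.002  0.002 -0.013] F [0.86 0.25 1.31] op 1.001991622035051
```

View pics/d.png

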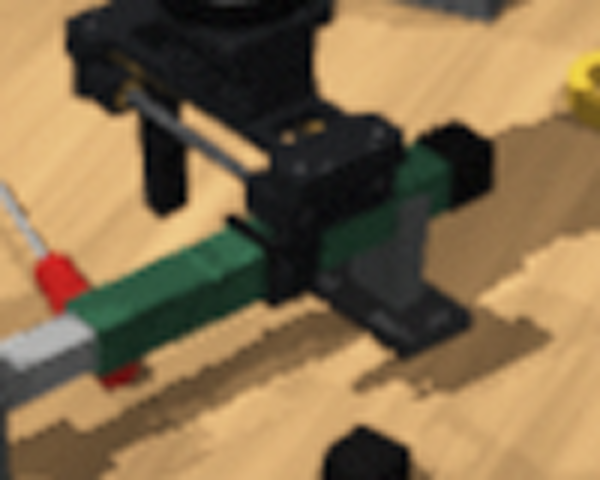

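```bash
python3 - <<'E'
from h import *
g=r.get_state()["tool_pos"];print(g,r.get_state()["clock"])
yaw=-1.995;u=np.array([np.cos(yaw),np.sin(yaw),0]);v=np.array([-u[1],u[0],0])
f=lambda P:((proj("side",P)-[210,150])*6).round()
for n,P in dict(tipIn=g-.044*v,tipOut=g-.0615*v,farIn=g+.044*v,farOut=g+.0615*v,tcp=g).items():print(n,f(P))
goto([.516,-.065,.056],-1.995)
c=g*1;c[2]=.075
for a in(-90,0,16,22): print(a,f(c-.015*v+a/1000*u+[0,0,.015]))
E
```

```text
[ 0.51575233 -0.06800027  0.0577734 ] 2.3
tipIn [279. 331.]
tipOut [301. 347.]
farIn [170. 252.]
farOut [149. 237.]
tcp [223. 291.]
clock 2.3 tcp [ 0.5158 -0.068   0.0578] shift [ 0.0028 -0.001   0.0018] rot [ 0.002 -0.    -0.012] F [-0.44  0.2   0.03] op 1.0019270302239516
-90 [102. 321.]
0 [243. 253.]
16 [267. 242.]
22 [276. 237.]
```

The picture shows the gripper straddling the tube just at the collar, with the near fingertip at crop (290,300) and the far one at (165,212). The fit asks for 3 mm more towards the hub and about 1 mm sideways. I'll close part-way and check.

Emit:
carry_out --plan '[{"rot":[0,0,-0.01],"xyz":[0.003,-0.001,0.002],"grip":50},{"rot":[0,0,-0.01],"xyz":[0.003,-0.001,0.002],"grip":90},{"rot":[0,0,-0.01],"xyz":[0.003,-0.001,0.002],"grip":130},{"rot":[0,0,-0.01],"xyz":[0.003,-0.001,0.002],"grip":130},{"rot":[0,0,-0.01],"xyz":[0.003,-0.001,0.002],"grip":130},{"rot":[0,0,-0.01],"xyz":[0.003,-0.001,0.002],"grip":130}]' --squeeze 15

```text
clock: 2.8
tool_pos: [0.5158, -0.0637, 0.0549]
eef_rot: [0.84, 0.542, 0.0, 0.0]
contact_force: [-0.1, -1.2, -0.1]
opening: 0.572
finger_force: 0.0
```

```bash
python3 -c "
from h import *
goto([.517,-.064,.056],-1.995)
t=r.snapshot('top');s=r.snapshot('side')
b=cv2.resize(s[160:225,215:290],None,fx=8,fy=8,interpolation=cv2.INTER_CUBIC)
cv2.imwrite('pics/e.png',b[:,:,::-1])
"
```

```text
clock 2.8 tcp [ 0.5158 -0.0637  0.0549] shift [ 0.0003  0.0012 -0.0011] rot [ 0.     0.    -0.001] F [-0.12 -1.21 -0.15] op 0.5723871319832285
```

View pics/e.png

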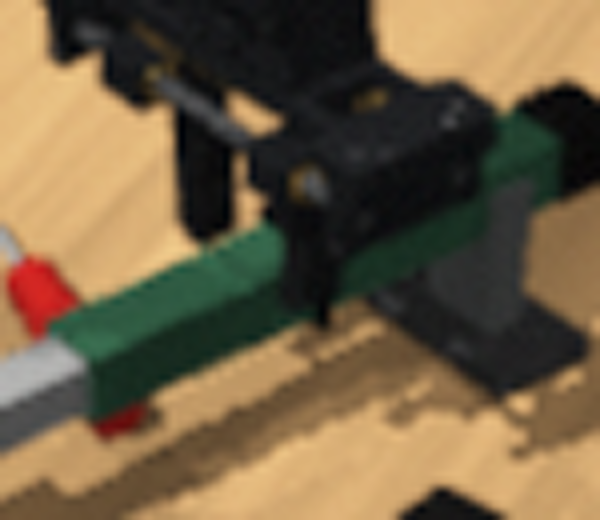

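Near fingertip at (305,305), just hubward of the collar and about mid-height of the tube face. Alignment along the leg is good. I'll go 7 mm lower for pad cover and close gently.

Emit:
carry_out --plan '[{"rot":[0,0,0],"xyz":[0,0,0.007],"grip":130},{"rot":[0,0,0],"xyz":[0,0,0.007],"grip":145},{"rot":[0,0,0],"xyz":[0,0,0.007],"grip":155},{"rot":[0,0,0],"xyz":[0,0,0.007],"grip":165},{"rot":[0,0,0],"xyz":[0,0,0.007],"grip":175},{"rot":[0,0,0],"xyz":[0,0,0.007],"grip":185},{"rot":[0,0,0],"xyz":[0,0,0.007],"grip":195},{"rot":[0,0,0],"xyz":[0,0,0.007],"grip":205}]' --squeeze 15

```text
clock: 3.57
tool_pos: [0.5161, -0.0636, 0.0476]
eef_rot: [0.84, 0.542, 0.0, 0.0]
contact_force: [3.4, -1.2, -6.1]
opening: 0.34
finger_force: 14.9
```

Emit:
carry_out --plan '[{"rot":[0,0,0],"xyz":[0,0,0],"grip":205},{"rot":[0,0,0],"xyz":[-0.0005,0,0],"grip":205},{"rot":[0,0,0],"xyz":[-0.001,0,0],"grip":205},{"rot":[0,0,0],"xyz":[-0.0015,0,0],"grip":205},{"rot":[0,0,0],"xyz":[-0.002,0,0],"grip":205}]' --squeeze 22

```text
clock: 3.98
tool_pos: [0.5161, -0.0637, 0.0476]
eef_rot: [0.84, 0.543, 0.002, -0.0]
contact_force: [6.2, 3.6, -8.5]
opening: 0.337
finger_force: 21.9
```

Emit:
carry_out --plan '[{"rot":[0,0,0],"xyz":[-0.0005,0,0],"grip":205},{"rot":[0,0,0],"xyz":[-0.001,0,0],"grip":205},{"rot":[0,0,0],"xyz":[-0.0015,0,0],"grip":205},{"rot":[0,0,0],"xyz":[-0.002,0,0],"grip":205},{"rot":[0,0,0],"xyz":[-0.0025,0,0],"grip":205},{"rot":[0,0,0],"xyz":[-0.003,0,0],"grip":205}]'

```text
clock: 4.48
tool_pos: [0.5157, -0.0646, 0.0477]
eef_rot: [0.84, 0.543, 0.003, -0.001]
contact_force: [6.4, 6.0, -8.9]
opening: 0.334
finger_force: 22.1
```

Emit:
carry_out --plan '[{"rot":[0,0,0],"xyz":[-0.0005,0,0],"grip":205},{"rot":[0,0,0],"xyz":[-0.001,0,0],"grip":205},{"rot":[0,0,0],"xyz":[-0.0015,0,0],"grip":205},{"rot":[0,0,0],"xyz":[-0.002,0,0],"grip":205},{"rot":[0,0,0],"xyz":[-0.0025,0,0],"grip":205},{"rot":[0,0,0],"xyz":[-0.003,0,0],"grip":205}]'

```text
clock: 4.98
tool_pos: [0.5148, -0.0666, 0.0477]
eef_rot: [0.839, 0.543, 0.003, -0.001]
contact_force: [7.0, 7.9, -8.6]
opening: 0.335
finger_force: 22.2
```

Emit:
carry_out --plan '[{"rot":[0,0,0],"xyz":[-0.0005,0,0],"grip":205},{"rot":[0,0,0],"xyz":[-0.001,0,0],"grip":205},{"rot":[0,0,0],"xyz":[-0.0015,0,0],"grip":205},{"rot":[0,0,0],"xyz":[-0.002,0,0],"grip":205},{"rot":[0,0,0],"xyz":[-0.0025,0,0],"grip":205},{"rot":[0,0,0],"xyz":[-0.003,0,0],"grip":205}]'

```text
clock: 5.48
tool_pos: [0.5146, -0.0671, 0.0477]
eef_rot: [0.839, 0.544, 0.005, -0.002]
contact_force: [8.4, 11.9, -9.4]
opening: 0.339
finger_force: 22.2
```

Emit:
carry_out --plan '[{"rot":[0,0,0],"xyz":[-0.0005,0,0],"grip":205},{"rot":[0,0,0],"xyz":[-0.001,0,0],"grip":205},{"rot":[0,0,0],"xyz":[-0.0015,0,0],"grip":205},{"rot":[0,0,0],"xyz":[-0.0015,0,0],"grip":205},{"rot":[0,0,0],"xyz":[-0.002,0,0],"grip":205},{"rot":[0,0,0],"xyz":[-0.002,0,0],"grip":205}]'

```text
clock: 5.98
tool_pos: [0.5145, -0.0673, 0.0477]
eef_rot: [0.839, 0.545, 0.006, -0.002]
contact_force: [9.6, 12.7, -11.2]
opening: 0.339
finger_force: 22.2
```

Emit:
carry_out --plan '[{"rot":[0,0,0],"xyz":[-0.0005,0,0],"grip":205},{"rot":[0,0,0],"xyz":[-0.001,0,0],"grip":205},{"rot":[0,0,0],"xyz":[-0.001,0,0],"grip":205},{"rot":[0,0,0],"xyz":[-0.0015,0,0],"grip":205},{"rot":[0,0,0],"xyz":[-0.0015,0,0],"grip":205}]'

```text
clock: 6.4
tool_pos: [0.5144, -0.0675, 0.0477]
eef_rot: [0.838, 0.545, 0.007, -0.003]
contact_force: [9.9, 15.4, -11.8]
opening: 0.335
finger_force: 22.2
```

Emit:
carry_out --plan '[{"rot":[0,0,0],"xyz":[-0.0005,0,0],"grip":205},{"rot":[0,0,0],"xyz":[-0.001,0,0],"grip":205},{"rot":[0,0,0],"xyz":[-0.001,0,0],"grip":205},{"rot":[0,0,0],"xyz":[-0.001,0,0],"grip":205}]'

```text
clock: 6.73
tool_pos: [0.5144, -0.0676, 0.0477]
eef_rot: [0.838, 0.545, 0.008, -0.003]
contact_force: [9.2, 17.9, -12.5]
opening: 0.336
finger_force: 22.2
```

Emit:
carry_out --plan '[{"rot":[0,0,0],"xyz":[0.003,0,0],"grip":205},{"rot":[0,0,0],"xyz":[0.006,0,0],"grip":205},{"rot":[0,0,0],"xyz":[0.007,0,0],"grip":205}]'

```text
clock: 6.98
tool_pos: [0.5142, -0.0676, 0.0477]
eef_rot: [0.84, 0.543, 0.003, -0.001]
contact_force: [5.7, 3.7, -6.8]
opening: 0.337
finger_force: 22.2
```

```bash
python3 -c "
from h import *
t=r.snapshot('top');s=r.snapshot('side')
goto([.517,-.064,.048],-1.995)
a=cv2.resize(t[150:200,235:300],None,fx=6,fy=6,interpolation=cv2.INTER_CUBIC)
b=cv2.resize(s[175:225,215:280],None,fx=6,fy=6,interpolation=cv2.INTER_CUBIC)
cv2.imwrite('pics/f.png',np.hstack([a,b])[:,:,::-1])
for im,n in((t,'top'),(s,'side')):
    h=cv2.cvtColor(im,cv2.COLOR_RGB2HSV);m=(cv2.inRange(h,(0,110,60),(8,255,255))|cv2.inRange(h,(172,110,60),(180,255,255)))
    k,l,st,c=cv2.connectedComponentsWithStats(m);print(n,[(st[i,4],c[i].round(1)) for i in range(1,k) if 220<c[i][0]<310 and 120<c[i][1]<230])
print(proj('top',[.517+.0196,-.064-.0088,.075]),proj('top',[.517,-.064,.09]),proj('side',[.517,-.064,.09]))
"
```

```text
clock 7.0833 tcp [ 0.5142 -0.0676  0.0477] shift [ 0.0044  0.0011 -0.0003] rot [ 0.001 -0.006  0.002] F [ 5.83  5.54 -7.92] op 0.33804385879264026
top []
side [(np.int32(20), array([228.9, 212.1]))]
[272.21450132 169.39153296] [269.48244646 174.81929487] [246.33298    190.53903356]
```

View pics/f.png

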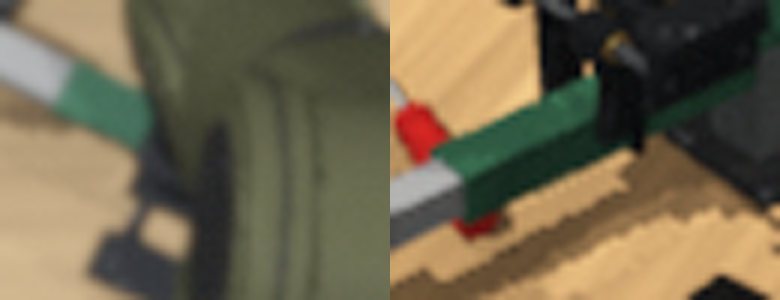

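The top view is blocked by the arm. In the side half the near finger lies flat on the tube just hubward of the collar at (640,140), reaching down to the tube's lower edge. The tube has moved about 3 to 4 mm, so the button is depressed and the wall is riding on its dome. I'll squeeze more firmly and take out the vertical preload.

Emit:
carry_out --plan '[{"rot":[0,0,0],"xyz":[0,0,0.001],"grip":215},{"rot":[0,0,0],"xyz":[0,0,0.002],"grip":225},{"rot":[0,0,0],"xyz":[0,0,0.003],"grip":235},{"rot":[0,0,0],"xyz":[0,0,0.003],"grip":235},{"rot":[0,0,0],"xyz":[0,0,0.003],"grip":235}]' --squeeze 45

```text
clock: 7.5
tool_pos: [0.5143, -0.0677, 0.0474]
eef_rot: [0.84, 0.543, 0.003, -0.0]
contact_force: [1.0, 6.9, 21.0]
opening: 0.336
finger_force: 45.3
```

Emit:
carry_out --plan '[{"rot":[0,0,0],"xyz":[0,0,-0.001],"grip":235},{"rot":[0,0,0],"xyz":[0,0,-0.002],"grip":235},{"rot":[0,0,0],"xyz":[0,0,-0.002],"grip":235}]'

```text
clock: 7.75
tool_pos: [0.5142, -0.0676, 0.0476]
eef_rot: [0.84, 0.543, 0.003, -0.001]
contact_force: [5.8, 7.3, 1.6]
opening: 0.334
finger_force: 45.2
```

Emit:
carry_out --plan '[{"rot":[0,0,0],"xyz":[-0.0005,0,0],"grip":235},{"rot":[0,0,0],"xyz":[-0.001,0,0],"grip":235},{"rot":[0,0,0],"xyz":[-0.0015,0,0],"grip":235},{"rot":[0,0,0],"xyz":[-0.002,0,0],"grip":235},{"rot":[0,0,0],"xyz":[-0.0025,0,0],"grip":235},{"rot":[0,0,0],"xyz":[-0.003,0,0],"grip":235},{"rot":[0,0,0],"xyz":[-0.003,0,0],"grip":235}]'

```text
clock: 8.33
tool_pos: [0.5143, -0.0677, 0.0476]
eef_rot: [0.839, 0.544, 0.005, -0.001]
contact_force: [7.3, 11.9, -0.3]
opening: 0.33
finger_force: 45.2
```

Emit:
carry_out --plan '[{"rot":[0,0,0],"xyz":[-0.0005,0,0],"grip":235},{"rot":[0,0,0],"xyz":[-0.001,0,0],"grip":235},{"rot":[0,0,0],"xyz":[-0.0015,0,0],"grip":235},{"rot":[0,0,0],"xyz":[-0.002,0,0],"grip":235},{"rot":[0,0,0],"xyz":[-0.0025,0,0],"grip":235},{"rot":[0,0,0],"xyz":[-0.0025,0,0],"grip":235},{"rot":[0,0,0],"xyz":[-0.0025,0,0],"grip":235}]'

```text
clock: 8.92
tool_pos: [0.5143, -0.0678, 0.0476]
eef_rot: [0.839, 0.545, 0.007, -0.002]
contact_force: [8.1, 14.5, -0.3]
opening: 0.338
finger_force: 45.2
```

```bash
cat >> h.py <<'E'
def mouth(im):
    """tube mouth position in mm along the leg in the side view (0.29 px/mm), from the half-level crossing of greenness"""
    g=im.astype(np.float32); g=g[:,:,1]-g[:,:,0]
    m=proj("side",[.5531,.0151,.0885]); d=proj("side",[.5531-.0411*.5,.0151-.0911*.5,.0885])-m   # 50 mm
    out=[]
    for o in np.linspace(-1.5,1.5,7):
        t=np.linspace(-30,40,281); n=np.array([.35,.94])*o
        P=(m+n+np.outer(t/50,d)).astype(np.float32)
        pr=cv2.remap(g,P[None,:,0].copy(),P[None,:,1].copy(),cv2.INTER_LINEAR)[0]
        lo,hi=np.median(pr[:60]),np.median(pr[-60:]); i=np.argmax(pr>(lo+hi)/2); out.append(t[i])
    return np.median(out),np.std(out)
E
python3 - <<'E'
from h import *
print(mouth(cv2.imread("pics/side0.png")[:,:,::-1]),mouth(r.snapshot("side")),mouth(r.snapshot("side")))
print(r.get_state()["contact_force"])
E
```

```text
(np.float64(-4.0), np.float64(2.526391311975342)) (np.float64(0.75), np.float64(2.2056282366635016)) (np.float64(0.75), np.float64(2.226922466874271))
[ 7.79411246 15.70933916 -2.08636356]
```

Emit:
carry_out --plan '[{"rot":[0,0,0],"xyz":[0,0,0],"grip":235},{"rot":[0,0,0],"xyz":[0,0,0],"grip":235},{"rot":[0,0,0],"xyz":[0,0,0],"grip":235}]' --squeeze 14

```text
clock: 9.27
tool_pos: [0.5142, -0.0681, 0.0476]
eef_rot: [0.838, 0.545, 0.006, -0.002]
contact_force: [5.9, 13.5, -1.8]
opening: 0.339
finger_force: 14.0
```

Emit:
carry_out --plan '[{"rot":[0,0,0],"xyz":[-0.0005,0,0],"grip":235},{"rot":[0,0,0],"xyz":[-0.001,0,0],"grip":235},{"rot":[0,0,0],"xyz":[-0.0015,0,0],"grip":235},{"rot":[0,0,0],"xyz":[-0.002,0,0],"grip":235},{"rot":[0,0,0],"xyz":[-0.002,0,0],"grip":235}]'

```text
clock: 9.68
tool_pos: [0.5142, -0.0681, 0.0476]
eef_rot: [0.838, 0.546, 0.008, -0.002]
contact_force: [7.5, 16.9, -2.4]
opening: 0.342
finger_force: 14.0
```

```bash
python3 - <<'E'
from h import *
A={n:cv2.imread(f"pics/{n}0.png")[:,:,::-1] for n in("top","side")}
B={n:r.snapshot(n) for n in A}
g0=np.array([.516,-.0645,.09]);u=np.array([-.411,-.911,0]);v=np.array([.911,-.411,0])
def prof(im,n,x,lat,z=.09):
    t=np.arange(-15,15.01,.5)
    c=g0+(x-.09)*u; c[2]=z
    P=np.array([proj(n,c+lat*v+k/1000*u) for k in t],np.float32)
    g=cv2.remap(im.astype(np.float32),P[None,:,0].copy(),P[None,:,1].copy(),cv2.INTER_LINEAR)[0]
    return t,g[:,1]-g[:,0]
for n in A:
  for x,nm in((0,"mouth"),(.232,"foot")):
    for lat in(-.008,0,.006):
        e=[]
        for im in(A[n],B[n]):
            t,p=prof(im,n,x,lat); s=1 if x==0 else -1
            lo,hi=p[:10].mean(),p[-10:].mean(); e.append(round(float(np.interp((lo+hi)/2*s,p*s,t)),1)); w=(round(float(lo)),round(float(hi)))
        print(n,nm,lat,e,w)
E
```

```text
top mouth -0.008 [1.1, 5.8] (1, 47)
top mouth 0 [1.0, 5.9] (2, 43)
top mouth 0.006 [1.2, 6.0] (1, 42)
top foot -0.008 [3.4, 15.0] (1, 2)
top foot 0 [2.9, 15.0] (2, 2)
top foot 0.006 [2.5, -12.1] (2, 2)
side mouth -0.008 [-3.0, 2.0] (0, 51)
side mouth 0 [-3.1, 2.1] (-1, 44)
side mouth 0.006 [-4.4, -0.1] (-39, 43)
side foot -0.008 [-0.1, 5.7] (28, 0)
side foot 0 [-0.1, -15.0] (10, 0)
side foot 0.006 [0.1, 11.9] (1, -2)
```

The tube has really moved 4.8 mm and has not slipped in the pads. The wall is well up the dome, so I'll pull a little more with a firm grip.

Emit:
carry_out --plan '[{"rot":[0,0,0],"xyz":[0,0,0],"grip":235},{"rot":[0,0,0],"xyz":[-0.0005,0,0],"grip":235},{"rot":[0,0,0],"xyz":[-0.001,0,0],"grip":235},{"rot":[0,0,0],"xyz":[-0.001,0,0],"grip":235},{"rot":[0,0,0],"xyz":[-0.001,0,0],"grip":235}]' --squeeze 24

```text
clock: 10.2
tool_pos: [0.5142, -0.0682, 0.0476]
eef_rot: [0.838, 0.546, 0.008, -0.003]
contact_force: [7.7, 19.2, -3.6]
opening: 0.334
finger_force: 24.0
```

Emit:
carry_out --plan '[{"rot":[0,0,0],"xyz":[0,0,0],"grip":235},{"rot":[0,0,0],"xyz":[0,0,0],"grip":235},{"rot":[0,0,0],"xyz":[0,0,0],"grip":235}]' --squeeze 9

```text
clock: 10.45
tool_pos: [0.514, -0.0685, 0.0477]
eef_rot: [0.838, 0.546, 0.008, -0.003]
contact_force: [7.8, 17.6, -2.2]
opening: 0.341
finger_force: 9.0
```

Emit:
carry_out --plan '[{"rot":[0,0,0],"xyz":[0,0,0],"grip":235},{"rot":[0,0,0],"xyz":[0,0,0],"grip":235},{"rot":[0,0,0],"xyz":[0,0,0],"grip":235}]' --squeeze 5

```text
clock: 10.7
tool_pos: [0.512, -0.0726, 0.0476]
eef_rot: [0.839, 0.545, 0.005, -0.001]
contact_force: [5.2, 10.5, 0.7]
opening: 0.342
finger_force: 5.0
```

```bash
cat >> h.py <<'E'
def tube(im,n="side"):
    """draw-out in mm from the mouth edge on the tube's top face, against the first picture"""
    g0=np.array([.516,-.0645,.09]);u=np.array([-.411,-.911,0]);v=np.array([.911,-.411,0]); t=np.arange(-15,80,.5); d=[]
    for lat in(-.008,-.004,0):
        e=[]
        for k in(cv2.imread(f"pics/{n}0.png")[:,:,::-1],im):
            P=np.array([proj(n,g0+(-.09+a/1000)*u+lat*v) for a in t],np.float32)
            g=cv2.remap(k.astype(np.float32),P[None,:,0].copy(),P[None,:,1].copy(),cv2.INTER_LINEAR)[0]
            e.append(t[np.argmax(g[:,1]-g[:,0]>22)])
        d.append(e[1]-e[0])
    return np.round(d,1)
E
python3 -c "
from h import *
print(tube(r.snapshot('side')),tube(r.snapshot('top'),'top'),r.get_state()['contact_force'],r.get_state()['tool_pos'])"
```

```text
[4.5 4.5 5. ] [4.  4.5 5. ] [ 5.3900031  11.16835332  1.00203789] [ 0.51196606 -0.07267544  0.04763085]
```

Emit:
carry_out --plan '[{"rot":[0,0,0],"xyz":[-0.0005,0,0],"grip":235},{"rot":[0,0,0],"xyz":[-0.001,0,0],"grip":235},{"rot":[0,0,0],"xyz":[-0.0015,0,0],"grip":235},{"rot":[0,0,0],"xyz":[-0.002,0,0],"grip":235},{"rot":[0,0,0],"xyz":[-0.0025,0,0],"grip":235},{"rot":[0,0,0],"xyz":[-0.0025,0,0],"grip":235}]'

```text
clock: 11.3
tool_pos: [0.5115, -0.0737, 0.0476]
eef_rot: [0.838, 0.545, 0.006, -0.002]
contact_force: [6.9, 12.3, -0.9]
opening: 0.34
finger_force: 6.3
```

```bash
python3 -c "
from h import *
print(tube(r.snapshot('side')),r.get_state()['contact_force'],r.get_state()['tool_pos'])"
```

```text
[5.  4.5 5. ] [ 6.97879497 13.75243133 -0.83287434] [ 0.51147467 -0.07372991  0.04761626]
```

Emit:
carry_out --plan '[{"rot":[0,0,0],"xyz":[-0.0005,0,0],"grip":235},{"rot":[0,0,0],"xyz":[-0.001,0,0],"grip":235},{"rot":[0,0,0],"xyz":[-0.0015,0,0],"grip":235},{"rot":[0,0,0],"xyz":[-0.002,0,0],"grip":235},{"rot":[0,0,0],"xyz":[-0.002,0,0],"grip":235},{"rot":[0,0,0],"xyz":[-0.002,0,0],"grip":235}]'

```text
clock: 11.85
tool_pos: [0.5116, -0.0737, 0.0477]
eef_rot: [0.838, 0.546, 0.007, -0.002]
contact_force: [6.8, 15.6, -1.4]
opening: 0.34
finger_force: 8.3
```

```bash
python3 -c "
from h import *
print(tube(r.snapshot('side')),r.get_state()['contact_force'],r.get_state()['tool_pos'])"
```

```text
[4.5 4.5 5. ] [ 6.28672408 16.75026081 -1.5014401 ] [ 0.51155352 -0.07370222  0.04765389]
```

Emit:
carry_out --plan '[{"rot":[0,0,0],"xyz":[-0.0005,0,0],"grip":235},{"rot":[0,0,0],"xyz":[-0.001,0,0],"grip":235},{"rot":[0,0,0],"xyz":[-0.0015,0,0],"grip":235},{"rot":[0,0,0],"xyz":[-0.0015,0,0],"grip":235}]'

```text
clock: 12.23
tool_pos: [0.5116, -0.0738, 0.0477]
eef_rot: [0.838, 0.546, 0.008, -0.003]
contact_force: [8.2, 18.0, -1.4]
opening: 0.339
finger_force: 9.7
```

Emit:
carry_out --plan '[{"rot":[0,0,0],"xyz":[0.004,0,0],"grip":235},{"rot":[0,0,0],"xyz":[0.007,0,0],"grip":150},{"rot":[0,0,0],"xyz":[0.007,0,0],"grip":80},{"rot":[0,0,0],"xyz":[0.007,0,-0.01],"grip":80},{"rot":[0,0,0],"xyz":[0.005,0,-0.04],"grip":80},{"rot":[0,0,0],"xyz":[-0.03,0,-0.07],"grip":80},{"rot":[0,0,0],"xyz":[-0.07,0,-0.08],"grip":80},{"rot":[0,0,0],"xyz":[-0.11,0,-0.08],"grip":80}]'

```text
clock: 12.9
tool_pos: [0.461, -0.1835, 0.1293]
eef_rot: [0.839, 0.544, 0.0, 0.001]
contact_force: [0.1, -0.6, -0.5]
opening: 0.684
finger_force: 0.0
```

```bash
python3 -c "
from h import *
t=r.snapshot('top');t=r.snapshot('top');s=r.snapshot('side')
print(tube(s),tube(t,'top'))
goto([.516,-.065,.048],-1.995)
a=cv2.resize(t[150:200,240:300],None,fx=10,fy=10,interpolation=cv2.INTER_CUBIC)
cv2.imwrite('pics/g.png',a[:,:,::-1])
"
```

```text
[4.5 4.  5. ] [4.5 5.  5. ]
clock 13.05 tcp [ 0.4571 -0.1875  0.1269] shift [0.1363 0.0023 0.0783] rot [-0.004  0.004 -0.009] F [-0.1   0.48 -0.44] op 0.6853205864174255
```

View pics/g.png

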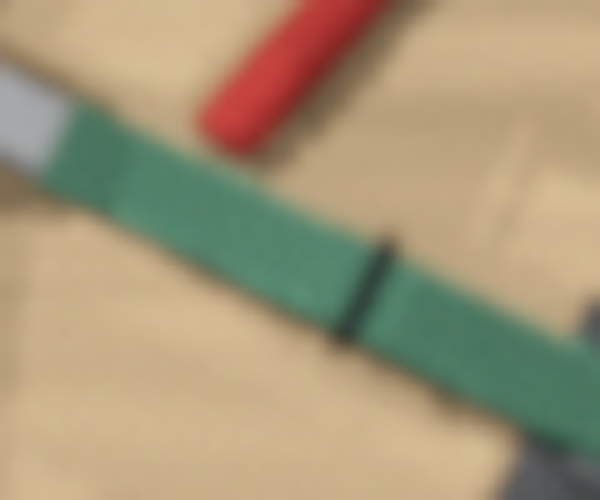

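The view from above shows no red beyond the tube's edge where the button was. The button is in, wedged under the window edge with the tube at 4.8 mm. I'll grip the tube on the foot side of the collar, clear of the button, and draw.

```bash
python3 -c "
from h import *
goto([.5005,-.0995,.048],-1.995)"
```

```text
clock 13.05 tcp [ 0.4571 -0.1875  0.1269] shift [0.0985 0.0027 0.0785] rot [-0.004  0.004 -0.009] F [-0.1   0.48 -0.44] op 0.6853205864174255
```

Emit:
carry_out --plan '[{"rot":[0,0,-0.009],"xyz":[0.035,0.0027,0],"grip":80},{"rot":[0,0,-0.009],"xyz":[0.07,0.0027,0],"grip":80},{"rot":[0,0,-0.009],"xyz":[0.0985,0.0027,0.01],"grip":80},{"rot":[0,0,-0.009],"xyz":[0.0985,0.0027,0.04],"grip":80},{"rot":[0,0,-0.009],"xyz":[0.0985,0.0027,0.065],"grip":80},{"rot":[0,0,-0.009],"xyz":[0.0985,0.0027,0.078],"grip":100},{"rot":[0,0,-0.009],"xyz":[0.0985,0.0027,0.078],"grip":130},{"rot":[0,0,-0.009],"xyz":[0.0985,0.0027,0.078],"grip":160}]' --squeeze 30

```text
clock: 13.72
tool_pos: [0.5034, -0.0932, 0.0483]
eef_rot: [0.837, 0.547, -0.001, -0.001]
contact_force: [0.2, 0.2, 0.4]
opening: 0.479
finger_force: 0.0
```

Emit:
carry_out --plan '[{"rot":[0,0,0],"xyz":[0,0,0],"grip":180},{"rot":[0,0,0],"xyz":[0,0,0],"grip":200},{"rot":[0,0,0],"xyz":[0,0,0],"grip":235},{"rot":[0,0,0],"xyz":[0,0,0],"grip":235}]'

```text
clock: 14.05
tool_pos: [0.5027, -0.093, 0.0488]
eef_rot: [0.838, 0.546, -0.001, -0.002]
contact_force: [-3.4, 4.7, -6.4]
opening: 0.418
finger_force: 30.0
```

Emit:
carry_out --plan '[{"rot":[0,0,0],"xyz":[0,0,0],"grip":130},{"rot":[0,0,0],"xyz":[0,0,0],"grip":110},{"rot":[0,0,0],"xyz":[-0.008,0,0.001],"grip":110},{"rot":[0,0,0],"xyz":[-0.008,0,0.001],"grip":130},{"rot":[0,0,0],"xyz":[-0.008,0,0.001],"grip":165},{"rot":[0,0,0],"xyz":[-0.008,0,0.001],"grip":200},{"rot":[0,0,0],"xyz":[-0.008,0,0.001],"grip":235},{"rot":[0,0,0],"xyz":[-0.008,0,0.001],"grip":235}]'

```text
clock: 14.72
tool_pos: [0.4983, -0.1017, 0.0479]
eef_rot: [0.838, 0.546, -0.002, -0.001]
contact_force: [-5.5, 2.1, 7.0]
opening: 0.339
finger_force: 30.0
```

Emit:
carry_out --plan '[{"rot":[0,0,0],"xyz":[-0.001,-0.001,-0.0005],"grip":235},{"rot":[0,0,0],"xyz":[-0.002,-0.002,-0.0005],"grip":235},{"rot":[0,0,0],"xyz":[-0.003,-0.002,-0.0005],"grip":235},{"rot":[0,0,0],"xyz":[-0.004,-0.002,-0.0005],"grip":235},{"rot":[0,0,0],"xyz":[-0.005,-0.002,-0.0005],"grip":235},{"rot":[0,0,0],"xyz":[-0.006,-0.002,-0.0005],"grip":235},{"rot":[0,0,0],"xyz":[-0.006,-0.002,-0.0005],"grip":235},{"rot":[0,0,0],"xyz":[-0.006,-0.002,-0.0005],"grip":235}]'

```text
clock: 15.38
tool_pos: [0.4984, -0.1018, 0.048]
eef_rot: [0.837, 0.547, 0.003, -0.002]
contact_force: [1.0, 10.6, -2.9]
opening: 0.335
finger_force: 30.1
```

Emit:
carry_out --plan '[{"rot":[0,0,0],"xyz":[-0.001,0,0],"grip":235},{"rot":[0,0,0],"xyz":[-0.0015,0,0],"grip":235},{"rot":[0,0,0],"xyz":[-0.002,0,0],"grip":235},{"rot":[0,0,0],"xyz":[-0.0025,0,0],"grip":235},{"rot":[0,0,0],"xyz":[-0.003,0,0],"grip":235},{"rot":[0,0,0],"xyz":[-0.0035,0,0],"grip":235},{"rot":[0,0,0],"xyz":[-0.004,0,0],"grip":235},{"rot":[0,0,0],"xyz":[-0.004,0,0],"grip":235}]'

```text
clock: 16.05
tool_pos: [0.4983, -0.1021, 0.048]
eef_rot: [0.836, 0.548, 0.005, -0.003]
contact_force: [1.9, 16.6, -4.4]
opening: 0.337
finger_force: 30.2
```

Emit:
carry_out --plan '[{"rot":[0,0,0],"xyz":[-0.0005,0,0],"grip":235},{"rot":[0,0,0],"xyz":[-0.001,0,0],"grip":235},{"rot":[0,0,0],"xyz":[-0.0015,0,0],"grip":235},{"rot":[0,0,0],"xyz":[-0.002,0,0],"grip":235},{"rot":[0,0,0],"xyz":[-0.0025,0,0],"grip":235},{"rot":[0,0,0],"xyz":[-0.0025,0,0],"grip":235}]'

```text
clock: 16.55
tool_pos: [0.4983, -0.1023, 0.048]
eef_rot: [0.836, 0.549, 0.006, -0.003]
contact_force: [2.5, 20.2, -4.8]
opening: 0.338
finger_force: 30.2
```

Emit:
carry_out --plan '[{"rot":[0,0,0],"xyz":[-0.0005,0,0],"grip":235},{"rot":[0,0,0],"xyz":[-0.001,0,0],"grip":235},{"rot":[0,0,0],"xyz":[-0.001,0,0],"grip":235},{"rot":[0,0,0],"xyz":[-0.001,0,0],"grip":235}]'

```text
clock: 16.88
tool_pos: [0.4983, -0.1024, 0.048]
eef_rot: [0.836, 0.549, 0.007, -0.004]
contact_force: [4.6, 21.6, -5.5]
opening: 0.339
finger_force: 30.3
```

Emit:
carry_out --plan '[{"rot":[0,0,0],"xyz":[-0.0004,0,0],"grip":235},{"rot":[0,0,0],"xyz":[-0.0008,0,0],"grip":235},{"rot":[0,0,0],"xyz":[-0.0008,0,0],"grip":235},{"rot":[0,0,0],"xyz":[-0.0008,0,0],"grip":235}]'

```text
clock: 17.22
tool_pos: [0.4982, -0.1024, 0.048]
eef_rot: [0.835, 0.55, 0.007, -0.004]
contact_force: [3.6, 23.6, -5.4]
opening: 0.34
finger_force: 30.3
```

```bash
python3 -c "
from h import *
s=r.snapshot('side')
print(tube(s))
goto([.5005,-.0995,.048],-1.995)
a=cv2.resize(s[160:225,210:300],None,fx=8,fy=8,interpolation=cv2.INTER_CUBIC)
cv2.imwrite('pics/hh.png',a[:,:,::-1])
"
```

```text
[5.  4.5 5. ]
clock 17.2667 tcp [ 0.4982 -0.1024  0.048 ] shift [0.0036 0.0009 0.    ] rot [ 0.001 -0.017  0.017] F [ 4.11 22.86 -5.07] op 0.33752256289337856
```

View pics/hh.png

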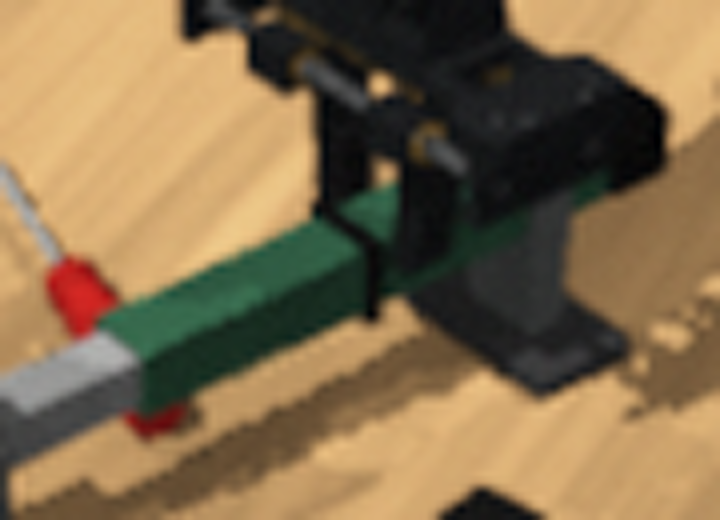

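The finger holds the tube about 10 mm beyond the collar and nothing else touches. The tube is still at 4.8 mm with 23 N of pull, so I'll test whether it slides back freely.

Emit:
carry_out --plan '[{"rot":[0,0,0],"xyz":[0.003,0,0],"grip":235},{"rot":[0,0,0],"xyz":[0.006,0,0],"grip":235},{"rot":[0,0,0],"xyz":[0.009,0,0],"grip":235},{"rot":[0,0,0],"xyz":[0.012,0,0],"grip":235},{"rot":[0,0,0],"xyz":[0.0135,0,0],"grip":235},{"rot":[0,0,0],"xyz":[0.015,0,0],"grip":235},{"rot":[0,0,0],"xyz":[0.015,0,0],"grip":235}]'

```text
clock: 17.85
tool_pos: [0.4983, -0.1019, 0.0479]
eef_rot: [0.838, 0.545, -0.002, -0.0]
contact_force: [-3.6, -0.9, -0.4]
opening: 0.338
finger_force: 30.0
```

```bash
python3 -c "
from h import *
s=r.snapshot('side')
print(tube(s),r.get_state()['tool_pos'],r.get_state()['contact_force'])
"
```

```text
[4.  3.5 4.5] [ 0.49832157 -0.10177736  0.04792811] [-4.97844941 -0.92414787 -0.43009979]
```

Emit:
carry_out --plan '[{"rot":[0,0,0],"xyz":[0.001,0,0],"grip":235},{"rot":[0,0,0],"xyz":[0.002,0,0],"grip":235},{"rot":[0,0,0],"xyz":[0.003,0,0],"grip":235},{"rot":[0,0,0],"xyz":[0.004,0,0],"grip":235},{"rot":[0,0,0],"xyz":[0.004,0,0],"grip":235}]'

```text
clock: 18.32
tool_pos: [0.5, -0.0982, 0.048]
eef_rot: [0.838, 0.545, -0.002, -0.0]
contact_force: [-5.1, -2.1, -0.7]
opening: 0.335
finger_force: 30.0
```

```bash
python3 -c "
from h import *
s=r.snapshot('side')
print(tube(s),r.get_state()['tool_pos'],r.get_state()['contact_force'])
"
```

```text
[ 0.  -0.5  0. ] [ 0.50001203 -0.09816264  0.04794846] [-4.63157872 -1.93546988 -1.0309784 ]
```

The tube slid back to 0 with about 4 N, so the sleeve runs freely and only the button was blocking it. I'll retry with the pad centred on the button, a full squeeze and a steady pull.

Emit:
carry_out --plan '[{"rot":[0,0,0],"xyz":[0,0,0],"grip":130},{"rot":[0,0,0],"xyz":[0,0,0],"grip":80},{"rot":[0,0,0],"xyz":[0,0,0],"grip":80},{"rot":[0,0,0],"xyz":[0.02,0,0],"grip":80},{"rot":[0,0,0],"xyz":[0.036,0,0],"grip":80},{"rot":[0,0,0],"xyz":[0.036,0,0],"grip":80},{"rot":[0,0,0],"xyz":[0.036,0,0],"grip":80}]'

```text
clock: 18.95
tool_pos: [0.5175, -0.063, 0.0485]
eef_rot: [0.837, 0.547, 0.001, 0.0]
contact_force: [-0.6, -1.0, -0.4]
opening: 0.685
finger_force: 0.0
```

```bash
python3 -c "
from h import *
goto([.5165,-.0627,.048],-1.995)
s=r.snapshot('side')
print(tube(s))"
```

```text
clock 18.95 tcp [ 0.5175 -0.063   0.0485] shift [-0.0001 -0.001   0.0005] rot [ 0.002 -0.002  0.011] F [-0.55 -0.99 -0.42] op 0.6847103584535346
[ 0.  -0.5  0. ]
```

```bash
python3 - <<'E'
from h import *
yaw=-1.995;u=np.array([np.cos(yaw),np.sin(yaw),0]);v=np.array([-u[1],u[0],0])
g=np.array([.4982,-.1024,.048])
f=lambda P:((proj("side",P)-[210,160])*8).round()
for z in(0,.01,.02):
  for lat in(-.015,-.0325):
    print(z,lat,f(g+lat*v-.009*u+[0,0,z]),f(g+lat*v+.009*u+[0,0,z]))
gp=np.array([.516,-.0645,.06])
print("tube bottom near edge",f(gp-.015*v),f(gp-.015*v+.05*u),"mouth",f(gp-.015*v-.09*u+.0048*u),"collar bottom",f(gp-.019*v+.0268*u-[0,0,.004]))
E
```

```text
0 -0.015 [383. 319.] [418. 302.]
0 -0.0325 [413. 340.] [448. 322.]
0.01 -0.015 [384. 298.] [419. 281.]
0.01 -0.0325 [414. 319.] [449. 302.]
0.02 -0.015 [384. 278.] [419. 260.]
0.02 -0.0325 [414. 298.] [449. 281.]
tube bottom near edge [318. 326.] [416. 277.] mouth [142. 412.] collar bottom [378. 312.]
```

The tube and collar project exactly where they appear, but the visible fingertip sits about 15 to 20 mm above where TCP z = 0.048 would put it. So the pad only caught the button with its lower edge. I'll go 12 mm lower and re-squeeze.

Emit:
carry_out --plan '[{"rot":[0,0,0.008],"xyz":[0,-0.001,0.004],"grip":80},{"rot":[0,0,0.008],"xyz":[0,-0.001,0.009],"grip":80},{"rot":[0,0,0.008],"xyz":[0,-0.001,0.0125],"grip":80},{"rot":[0,0,0.008],"xyz":[0,-0.001,0.0125],"grip":100},{"rot":[0,0,0.008],"xyz":[0,-0.001,0.0125],"grip":120},{"rot":[0,0,0.008],"xyz":[0,-0.001,0.0125],"grip":130}]' --squeeze 20

```text
clock: 19.5
tool_pos: [0.5151, -0.0637, 0.0356]
eef_rot: [0.84, 0.542, -0.0, 0.0]
contact_force: [1.3, -1.2, -1.2]
opening: 0.497
finger_force: 1.1
```

```bash
python3 - <<'E'
from h import *
s=r.snapshot("side"); st=r.get_state(); g=st["tool_pos"]; print(g,st["opening"],st["contact_force"])
yaw=-1.995;u=np.array([np.cos(yaw),np.sin(yaw),0]);v=np.array([-u[1],u[0],0])
im=cv2.resize(s[160:220,215:285],None,fx=10,fy=10,interpolation=cv2.INTER_CUBIC)[:,:,::-1].copy()
f=lambda P:tuple(int(k) for k in ((proj("side",P)-[215,160])*10+4.5))
o=st["opening"]*.044
for z,c in((0,(0,0,255)),(.01,(0,255,255)),(.02,(255,255,255))):
    q=[f(g-l*v+a*u+[0,0,z]) for l,a in((o,-.009),(o,.009),(o+.0175,.009),(o+.0175,-.009))]
    cv2.polylines(im,[np.array(q)],True,c,1)
cv2.imwrite("pics/i.png",im)
E
```

```text
[ 0.51553633 -0.06387511  0.03569495] 0.4904399693558414 [ 0.86953417 -0.75785087 -0.95213131]
```

View pics/i.png

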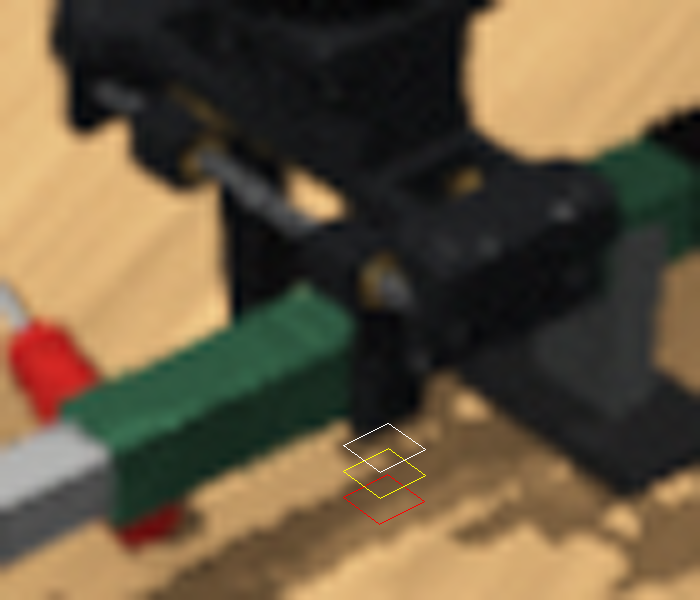

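The fingertip's lower end is at about (368,437), roughly 25 to 30 mm above the nominal TCP height, so it now sits at z of about 65 mm and covers the button's middle. The width matches the drawn outline. Closing now.

Emit:
carry_out --plan '[{"rot":[0,0,0],"xyz":[0,0,0.001],"grip":140},{"rot":[0,0,0],"xyz":[0,0,0.001],"grip":150},{"rot":[0,0,0],"xyz":[0,0,0.001],"grip":160},{"rot":[0,0,0],"xyz":[0,0,0.001],"grip":170},{"rot":[0,0,0],"xyz":[0,0,0.001],"grip":180},{"rot":[0,0,0],"xyz":[0,0,0.001],"grip":200},{"rot":[0,0,0],"xyz":[0,0,0.001],"grip":235},{"rot":[0,0,0],"xyz":[0,0,0.001],"grip":235}]'

```text
clock: 20.22
tool_pos: [0.516, -0.0638, 0.0351]
eef_rot: [0.84, 0.542, 0.001, 0.001]
contact_force: [3.6, -3.3, 5.5]
opening: 0.336
finger_force: 20.0
```

Emit:
carry_out --plan '[{"rot":[0,0,0],"xyz":[-0.001,0,0],"grip":235},{"rot":[0,0,0],"xyz":[-0.002,0,0],"grip":235},{"rot":[0,0,0],"xyz":[-0.003,0,0],"grip":235},{"rot":[0,0,0],"xyz":[-0.004,0,0],"grip":235},{"rot":[0,0,0],"xyz":[-0.005,0,0],"grip":235},{"rot":[0,0,0],"xyz":[-0.005,0,0],"grip":235}]'

```text
clock: 20.72
tool_pos: [0.5159, -0.0642, 0.0351]
eef_rot: [0.839, 0.544, 0.004, -0.001]
contact_force: [5.4, 4.4, 4.3]
opening: 0.338
finger_force: 20.1
```

Emit:
carry_out --plan '[{"rot":[0,0,0],"xyz":[-0.001,0,0],"grip":235},{"rot":[0,0,0],"xyz":[-0.002,0,0],"grip":235},{"rot":[0,0,0],"xyz":[-0.003,0,0],"grip":235},{"rot":[0,0,0],"xyz":[-0.004,0,0],"grip":235},{"rot":[0,0,0],"xyz":[-0.005,0,0],"grip":235},{"rot":[0,0,0],"xyz":[-0.005,0,0],"grip":235}]'

```text
clock: 21.22
tool_pos: [0.5144, -0.0673, 0.0351]
eef_rot: [0.839, 0.544, 0.005, -0.001]
contact_force: [7.1, 6.9, 3.7]
opening: 0.339
finger_force: 20.1
```

Emit:
carry_out --plan '[{"rot":[0,0,0],"xyz":[-0.001,0,0],"grip":235},{"rot":[0,0,0],"xyz":[-0.002,0,0],"grip":235},{"rot":[0,0,0],"xyz":[-0.003,0,0],"grip":235},{"rot":[0,0,0],"xyz":[-0.004,0,0],"grip":235},{"rot":[0,0,0],"xyz":[-0.0045,0,0],"grip":235},{"rot":[0,0,0],"xyz":[-0.0045,0,0],"grip":235}]'

```text
clock: 21.72
tool_pos: [0.5139, -0.0684, 0.0351]
eef_rot: [0.838, 0.545, 0.007, -0.002]
contact_force: [7.8, 12.8, 2.3]
opening: 0.339
finger_force: 20.2
```

Emit:
carry_out --plan '[{"rot":[0,0,0],"xyz":[-0.001,0,0],"grip":235},{"rot":[0,0,0],"xyz":[-0.002,0,0],"grip":235},{"rot":[0,0,0],"xyz":[-0.0025,0,0],"grip":235},{"rot":[0,0,0],"xyz":[-0.0025,0,0],"grip":235}]'

```text
clock: 22.05
tool_pos: [0.5139, -0.0687, 0.0351]
eef_rot: [0.838, 0.546, 0.008, -0.002]
contact_force: [9.1, 15.6, 0.6]
opening: 0.337
finger_force: 20.2
```

```bash
python3 -c "
from h import *
s=r.snapshot('side')
print(tube(s),r.get_state()['tool_pos'],r.get_state()['contact_force'])
"
```

```text
[6. 6. 6.] [ 0.51383366 -0.06869623  0.0351501 ] [ 8.80571061 15.98823026  1.31980324]
```

Emit:
carry_out --plan '[{"rot":[0,0,0],"xyz":[-0.0005,0,0],"grip":235},{"rot":[0,0,0],"xyz":[-0.001,0,0],"grip":235},{"rot":[0,0,0],"xyz":[-0.0015,0,0],"grip":235},{"rot":[0,0,0],"xyz":[-0.0015,0,0],"grip":235}]'

```text
clock: 22.43
tool_pos: [0.513, -0.0704, 0.0351]
eef_rot: [0.838, 0.546, 0.008, -0.002]
contact_force: [8.2, 11.1, 2.1]
opening: 0.34
finger_force: 20.2
```

Emit:
carry_out --plan '[{"rot":[0,0,0],"xyz":[-0.0005,0,0],"grip":235},{"rot":[0,0,0],"xyz":[-0.001,0,0],"grip":235},{"rot":[0,0,0],"xyz":[-0.0015,0,0],"grip":235},{"rot":[0,0,0],"xyz":[-0.002,0,0],"grip":235},{"rot":[0,0,0],"xyz":[-0.0025,0,0],"grip":235},{"rot":[0,0,0],"xyz":[-0.003,0,0],"grip":235}]'

```text
clock: 22.93
tool_pos: [0.5098, -0.0772, 0.0351]
eef_rot: [0.839, 0.545, 0.005, -0.001]
contact_force: [6.1, 9.4, 3.5]
opening: 0.337
finger_force: 20.0
```

Ducked and sliding, now at about 15 mm. I'll draw on slowly.

Emit:
carry_out --plan '[{"rot":[0,0,0],"xyz":[-0.001,0,0],"grip":235},{"rot":[0,0,0],"xyz":[-0.002,0,0],"grip":235},{"rot":[0,0,0],"xyz":[-0.003,0,0],"grip":235},{"rot":[0,0,0],"xyz":[-0.004,0,0],"grip":235},{"rot":[0,0,0],"xyz":[-0.005,0,0],"grip":235},{"rot":[0,0,0],"xyz":[-0.006,0,0],"grip":235},{"rot":[0,0,0],"xyz":[-0.007,0,0],"grip":235},{"rot":[0,0,0],"xyz":[-0.008,0,0],"grip":235}]'

```text
clock: 23.6
tool_pos: [0.506, -0.0854, 0.0351]
eef_rot: [0.839, 0.544, 0.004, -0.001]
contact_force: [6.2, 7.6, 3.3]
opening: 0.339
finger_force: 20.0
```

Emit:
carry_out --plan '[{"rot":[0,0,0],"xyz":[-0.001,0,0],"grip":235},{"rot":[0,0,0],"xyz":[-0.002,0,0],"grip":235},{"rot":[0,0,0],"xyz":[-0.003,0,0],"grip":235},{"rot":[0,0,0],"xyz":[-0.004,0,0],"grip":235},{"rot":[0,0,0],"xyz":[-0.005,0,0],"grip":235},{"rot":[0,0,0],"xyz":[-0.006,0,0],"grip":235},{"rot":[0,0,0],"xyz":[-0.007,0,0],"grip":235},{"rot":[0,0,0],"xyz":[-0.008,0,0],"grip":235}]'

```text
clock: 24.27
tool_pos: [0.5024, -0.093, 0.0351]
eef_rot: [0.839, 0.544, 0.004, -0.001]
contact_force: [4.9, 6.6, 4.2]
opening: 0.333
finger_force: 20.0
```

Emit:
carry_out --plan '[{"rot":[0,0,0],"xyz":[-0.0007,0,0],"grip":235},{"rot":[0,0,0],"xyz":[-0.0014,0,0],"grip":235},{"rot":[0,0,0],"xyz":[-0.0021,0,0],"grip":235},{"rot":[0,0,0],"xyz":[-0.0028,0,0],"grip":235},{"rot":[0,0,0],"xyz":[-0.0035,0,0],"grip":235},{"rot":[0,0,0],"xyz":[-0.0042,0,0],"grip":235}]'

```text
clock: 24.77
tool_pos: [0.5004, -0.0974, 0.0351]
eef_rot: [0.839, 0.544, 0.003, -0.001]
contact_force: [4.4, 3.9, 5.1]
opening: 0.339
finger_force: 20.0
```

Emit:
carry_out --plan '[{"rot":[0,0,0],"xyz":[-0.0007,0,0],"grip":235},{"rot":[0,0,0],"xyz":[-0.0014,0,0],"grip":235},{"rot":[0,0,0],"xyz":[-0.0021,0,0],"grip":235},{"rot":[0,0,0],"xyz":[-0.0028,0,0],"grip":235}]'

```text
clock: 25.1
tool_pos: [0.4981, -0.1021, 0.0351]
eef_rot: [0.839, 0.543, 0.002, -0.0]
contact_force: [5.0, 1.7, 5.7]
opening: 0.337
finger_force: 19.9
```

Emit:
carry_out --plan '[{"rot":[0,0,0],"xyz":[-0.0005,0,0],"grip":235},{"rot":[0,0,0],"xyz":[-0.001,0,0],"grip":235},{"rot":[0,0,0],"xyz":[-0.0015,0,0],"grip":235},{"rot":[0,0,0],"xyz":[-0.002,0,0],"grip":235},{"rot":[0,0,0],"xyz":[-0.002,0,0],"grip":235}]'

```text
clock: 25.52
tool_pos: [0.4975, -0.1034, 0.035]
eef_rot: [0.839, 0.543, 0.002, -0.0]
contact_force: [3.6, 2.9, 5.5]
opening: 0.337
finger_force: 19.9
```

Emit:
carry_out --plan '[{"rot":[0,0,0],"xyz":[-0.0005,0,0],"grip":235},{"rot":[0,0,0],"xyz":[-0.001,0,0],"grip":235},{"rot":[0,0,0],"xyz":[-0.0015,0,0],"grip":235},{"rot":[0,0,0],"xyz":[-0.002,0,0],"grip":235},{"rot":[0,0,0],"xyz":[-0.0025,0,0],"grip":235}]'

```text
clock: 25.93
tool_pos: [0.4967, -0.1052, 0.0351]
eef_rot: [0.839, 0.544, 0.002, -0.001]
contact_force: [3.9, 4.9, 5.2]
opening: 0.34
finger_force: 20.0
```

Emit:
carry_out --plan '[{"rot":[0,0,0],"xyz":[-0.0005,0,0],"grip":235},{"rot":[0,0,0],"xyz":[-0.001,0,0],"grip":235},{"rot":[0,0,0],"xyz":[-0.0015,0,0],"grip":235},{"rot":[0,0,0],"xyz":[-0.002,0,0],"grip":235},{"rot":[0,0,0],"xyz":[-0.0025,0,0],"grip":235}]'

```text
clock: 26.35
tool_pos: [0.4966, -0.1055, 0.0351]
eef_rot: [0.839, 0.544, 0.004, -0.001]
contact_force: [5.5, 7.3, 4.7]
opening: 0.339
finger_force: 20.0
```

```bash
python3 -c "
from h import *
s=r.snapshot('side');t=r.snapshot('top')
print(tube(s),tube(t,'top'),r.get_state()['tool_pos'],r.get_state()['contact_force'])
P=proj('top',[.516+.0164,-.0645-.0074,.075]);x,y=P.round().astype(int)
h=t[y-5:y+6,x-6:x+7].astype(int);print(P,(h[:,:,0]-h[:,:,1]))
"
```

```text
[46.  45.5 46. ] [45.5 46.5 46.5] [ 0.49660648 -0.10545239  0.03506114] [5.33362608 7.05097793 5.88667823]
[271.90015564 170.69559526] [[ 20  22  22  23  23  20  12   2  -1  -1  -1  -3  -2]
 [ 13  19  23  24  23  21  13   3  -1   0  -1  -2  -1]
 [  2  12  18  22  24  23  19   8   1  -2  -2  -2  -1]
 [-16  -3   8  14  22  29  32  19   2  -1   0  -2  -1]
 [-35 -25 -15  -2  12  29  39  31   6   0  -1  -1  -2]
 [-42 -40 -35 -26 -10  10  20  17   3  -1  -1   0  -2]
 [-44 -43 -42 -40 -34 -23 -15 -10  -7  -3  -2  -1  -1]
 [-42 -43 -42 -42 -41 -40 -35 -28 -16  -4  -1  -1  -1]
 [-42 -43 -42 -44 -43 -44 -40 -33 -17  -4  -2  -2  -1]
 [-43 -43 -44 -45 -43 -43 -40 -32 -15  -4  -2  -2  -1]
 [-43 -43 -42 -43 -43 -42 -38 -26 -11  -3  -1  -2  -1]]
```

Caught at 46 mm: the force is rising with no further movement, and red shows again at the button's place. I'll relax the pull and let go.

Emit:
carry_out --plan '[{"rot":[0,0,0],"xyz":[0.0015,0,0],"grip":235},{"rot":[0,0,0],"xyz":[0.003,0,0],"grip":235},{"rot":[0,0,0],"xyz":[0.0035,0,0],"grip":150},{"rot":[0,0,0],"xyz":[0.0035,0,0],"grip":60},{"rot":[0,0,0],"xyz":[0.0035,0,0],"grip":40},{"rot":[0,0,0],"xyz":[0.0035,0,-0.02],"grip":40},{"rot":[0,0,0],"xyz":[0.0035,0,-0.055],"grip":40},{"rot":[0,0,0],"xyz":[0.0035,0,-0.09],"grip":40}]'

```text
clock: 27.12
tool_pos: [0.4925, -0.1071, 0.1243]
eef_rot: [0.84, 0.543, -0.003, -0.002]
contact_force: [0.9, -1.4, 0.5]
opening: 0.766
finger_force: 0.0
```

Emit:
carry_out --plan '[{"rot":[0,0,0],"xyz":[0,0,-0.04],"grip":150},{"rot":[0,0,0],"xyz":[0,0,-0.08],"grip":255},{"rot":[0,0,0],"xyz":[0,0,-0.1],"grip":255},{"rot":[0,0,0],"xyz":[0.04,0,-0.1],"grip":255},{"rot":[0,0,0],"xyz":[0.08,0,-0.1],"grip":255},{"rot":[0,0,0],"xyz":[0.12,0,-0.1],"grip":255},{"rot":[0,0,0],"xyz":[0.12,0,-0.1],"grip":255},{"rot":[0,0,0],"xyz":[0.12,0,-0.1],"grip":255}]'

```text
clock: 27.78
tool_pos: [0.5439, 0.005, 0.2239]
eef_rot: [0.839, 0.545, -0.001, -0.001]
contact_force: [0.5, -0.8, 0.3]
opening: 0.207
finger_force: 0.0
```

```bash
python3 - <<'E'
from h import *
s=r.snapshot('side');t=r.snapshot('top'); print(tube(s),tube(t,'top'))
goto([.6217,.1698,.22],-1.995)
P=proj('top',[.516+.0164,-.0645-.0074,.075]);x,y=P.round().astype(int)
h=t[y-3:y+4,x-3:x+4].astype(int);print((h[:,:,0]-h[:,:,1]))
# where does the closed fingertip show in the side view?
E
```

```text
[46.  45.5 46. ] [-16.5 -16.  -16. ]
clock 27.8833 tcp [0.5432 0.0008 0.2238] shift [0.1863 0.002  0.0032] rot [-0.002  0.003 -0.   ] F [-0.18  0.07  0.52] op 0.11477909736453243
[[ 1  1  0 -1  0  0 -1]
 [-2 -1 -2 -2 -1 -1 -2]
 [-2 -1 -1 -1 -1 -1 -2]
 [-1 -2 -2 -1 -2 -2 -2]
 [-2 -1 -1 -2 -1 -3 -2]
 [-1 -2 -2 -1 -2 -1 -2]
 [-3 -2 -2 -2 -2  1 -1]]
```

Emit:
carry_out --plan '[{"rot":[0,0,0],"xyz":[0.04,0.001,0],"grip":255},{"rot":[0,0,0],"xyz":[0.08,0.002,0],"grip":255},{"rot":[0,0,0],"xyz":[0.12,0.002,0],"grip":255},{"rot":[0,0,0],"xyz":[0.16,0.002,0],"grip":255},{"rot":[0,0,0],"xyz":[0.186,0.002,0],"grip":255},{"rot":[0,0,0],"xyz":[0.186,0.002,0],"grip":255},{"rot":[0,0,0],"xyz":[0.186,0.002,0],"grip":255}]'

```text
clock: 28.47
tool_pos: [0.6225, 0.1701, 0.2237]
eef_rot: [0.84, 0.543, -0.001, 0.0]
contact_force: [-0.2, 0.4, -0.3]
opening: 0.006
finger_force: 0.0
```

```bash
python3 - <<'E'
from h import *
s=r.snapshot('side');t=r.snapshot('top')
goto([.6217,.1698,.145],-1.995); g=r.get_state()["tool_pos"]
P=proj('top',[.516+.0164,-.0645-.0074,.075]);x,y=P.round().astype(int)
h=t[y-3:y+4,x-3:x+4].astype(int);print((h[:,:,0]-h[:,:,1]))
p=proj("side",g);print("tcp px",p); d=s.astype(int).sum(2)
x=int(round(p[0])); print("dark column rows",[(y,int(d[y,x])) for y in range(int(p[1])-25,int(p[1])+20,2)])
E
```

```text
clock 28.5667 tcp [0.6226 0.1671 0.224 ] shift [ 0.0024 -0.0019  0.079 ] rot [-0.     0.004 -0.003] F [ 0.04 -0.43 -1.11] op 0.0045411580517114546
[[ 18  20  22  22  22  21  21]
 [ 10  16  24  28  24  21  21]
 [ -4   7  24  33  30  23  20]
 [-25 -13   7  24  23  17  17]
 [-33 -28 -18  -6   0   2   6]
 [-35 -36 -34 -29 -26 -19 -11]
 [-35 -35 -36 -35 -34 -32 -29]]
tcp px [171.34441969 184.37405612]
dark column rows [(159, 65), (161, 156), (163, 217), (165, 53), (167, 45), (169, 40), (171, 50), (173, 38), (175, 37), (177, 39), (179, 474), (181, 545), (183, 521), (185, 506), (187, 499), (189, 513), (191, 507), (193, 499), (195, 499), (197, 476), (199, 460), (201, 462), (203, 462)]
```

Emit:
carry_out --plan '[{"rot":[0,0,0],"xyz":[0.002,-0.001,0.03],"grip":255},{"rot":[0,0,0],"xyz":[0.002,-0.001,0.06],"grip":255},{"rot":[0,0,0],"xyz":[0.002,-0.001,0.094],"grip":255},{"rot":[0,0,0],"xyz":[0.002,-0.001,0.094],"grip":255},{"rot":[0,0,0],"xyz":[-0.008,-0.001,0.094],"grip":255},{"rot":[0,0,0],"xyz":[-0.018,-0.001,0.094],"grip":255},{"rot":[0,0,0],"xyz":[-0.028,-0.001,0.094],"grip":255}]'

```text
clock: 29.15
tool_pos: [0.6121, 0.1446, 0.1333]
eef_rot: [0.84, 0.542, 0.002, 0.001]
contact_force: [1.9, 1.3, 1.8]
opening: 0.003
finger_force: 1.1
```

Emit:
carry_out --plan '[{"rot":[0,0,0],"xyz":[-0.008,0,0],"grip":255},{"rot":[0,0,0],"xyz":[-0.016,0,0],"grip":255},{"rot":[0,0,0],"xyz":[-0.024,0,0],"grip":255},{"rot":[0,0,0],"xyz":[-0.032,0,0],"grip":255},{"rot":[0,0,0],"xyz":[-0.032,0,0],"grip":255}]'

```text
clock: 29.57
tool_pos: [0.5966, 0.1136, 0.1307]
eef_rot: [0.841, 0.542, -0.001, 0.001]
contact_force: [0.5, -0.2, -0.6]
opening: 0.006
finger_force: 0.0
```

Emit:
carry_out --plan '[{"rot":[0,0,0],"xyz":[-0.005,0,0],"grip":255},{"rot":[0,0,0],"xyz":[-0.01,0,0],"grip":255},{"rot":[0,0,0],"xyz":[-0.014,0,0],"grip":255},{"rot":[0,0,0],"xyz":[-0.016,0,0],"grip":255},{"rot":[0,0,0],"xyz":[-0.016,0,0],"grip":255}]'

```text
clock: 29.98
tool_pos: [0.5905, 0.1016, 0.1304]
eef_rot: [0.84, 0.542, -0.0, -0.0]
contact_force: [-0.6, 0.6, 0.5]
opening: 0.004
finger_force: 0.0
```

```bash
python3 - <<'E'
from h import *
s=r.snapshot('side'); goto([.59,.1,.13],-1.995)
for j in(0,.5,.88,1.0):
    X=-.1+.065*np.sin(j-.5);z=.112+.065*np.cos(j-.5)
    print(j,proj("side",[.516-.4115*(X-.09),-.0645-.9114*(X-.09),z]))
d=s[175:215,170:235].astype(int).sum(2)<110
k,l,st,c=cv2.connectedComponentsWithStats(d.astype(np.uint8));print([(st[i].tolist(),(c[i]+[170,175]).round(1)) for i in range(1,k) if st[i,4]>15])
E
```

```text
clock 30.0333 tcp [0.5906 0.1016 0.1305] shift [-0.0017  0.0001  0.0005] rot [-0.     0.001  0.   ] F [ 0.22 -0.58  0.34] op 0.007143099492202481
0 [184.06098643 196.82373537]
0.5 [193.42887412 190.21105072]
0.88 [200.74801536 188.37461333]
1.0 [202.88919328 188.42238273]
[([12, 0, 44, 22, 537], array([204.9, 183.2]))]
```

Emit:
carry_out --plan '[{"rot":[0,0,0],"xyz":[-0.003,0,0],"grip":255},{"rot":[0,0,0],"xyz":[-0.006,0,0],"grip":255},{"rot":[0,0,0],"xyz":[-0.008,0,0],"grip":255},{"rot":[0,0,0],"xyz":[-0.008,0,0],"grip":255}]'

```text
clock: 30.37
tool_pos: [0.5905, 0.1014, 0.131]
eef_rot: [0.839, 0.544, 0.006, -0.002]
contact_force: [6.1, 10.0, -8.8]
opening: 0.0
finger_force: 6.0
```

```bash
python3 - <<'E'
from h import *
s=r.snapshot('side');print(r.get_state()["contact_force"])
im=cv2.resize(s[160:240,160:250],None,fx=7,fy=7,interpolation=cv2.INTER_CUBIC); cv2.imwrite("pics/j.png",im[:,:,::-1])
E
```

```text
[ 6.13486015 11.46968599 -8.04487447]
```

View pics/j.png

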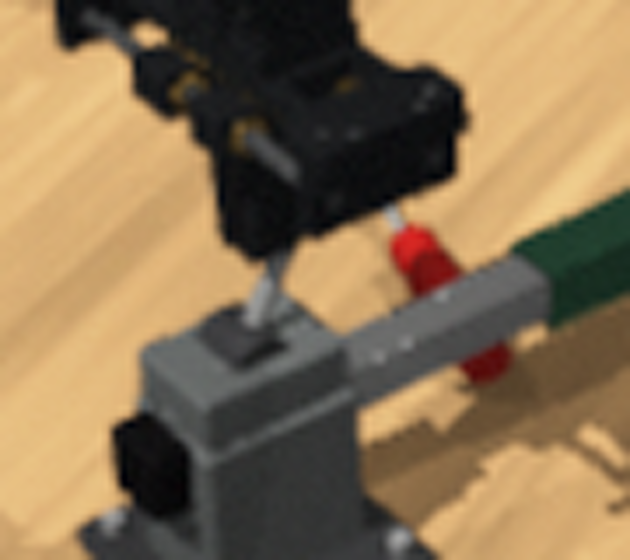

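The lever leans towards the tube, rod at about (265,290), and the finger behind it has stopped dead at the expected place with about 13 N. The lever is at its stop, so I'll back away.

Emit:
carry_out --plan '[{"rot":[0,0,0],"xyz":[0.01,0,0],"grip":255},{"rot":[0,0,0],"xyz":[0.03,0,0],"grip":255},{"rot":[0,0,0],"xyz":[0.05,0,0],"grip":255},{"rot":[0,0,0],"xyz":[0.06,0,-0.03],"grip":255},{"rot":[0,0,0],"xyz":[0.07,0,-0.07],"grip":255},{"rot":[0,0,0],"xyz":[0.07,0,-0.1],"grip":255},{"rot":[0,0,0],"xyz":[0.07,0,-0.1],"grip":255},{"rot":[0,0,0],"xyz":[0.07,0,-0.1],"grip":255}]'

```text
clock: 31.08
tool_pos: [0.6174, 0.1585, 0.2326]
eef_rot: [0.84, 0.542, 0.002, 0.001]
contact_force: [-0.0, -0.1, -0.3]
opening: 0.009
finger_force: 0.0
```

```bash
python3 - <<'E'
from h import *
s=r.snapshot('side');t=r.snapshot('top');print(tube(s),r.get_state()["contact_force"].round(1))
d=(s[175:205,178:225].astype(int).sum(2)<90).astype(np.uint8)
k,l,st,c=cv2.connectedComponentsWithStats(d);print("ball (stop 202.9,188.4)",[(st[i].tolist(),(c[i]+[178,175]).round(1)) for i in range(1,k) if st[i,4]>10])
P=proj('top',[.516+.0164,-.0645-.0074,.075]);x,y=P.round().astype(int)
h=t[y-3:y+4,x-3:x+4].astype(int);print((h[:,:,0]-h[:,:,1]))
E
```

```text
[48. 48. 48.] [-0.3 -0.  -1. ]
ball (stop 202.9,188.4) [([21, 11, 8, 7, 47], array([202.3, 189. ]))]
[[ 18  20  21  22  21  22  21]
 [ 11  17  24  26  25  21  21]
 [ -6   6  24  34  29  23  20]
 [-22 -13   7  23  24  18  16]
 [-33 -28 -19  -5   0   2   7]
 [-36 -34 -33 -29 -25 -19 -12]
 [-35 -35 -35 -33 -35 -32 -28]]
```

```bash
python3 -c "
from plant import r
print(r.finish_job())"
```

```text
the job is handed in; nothing more can be done
None
```

I handed the job in at about 31 s, with no verdict shown: the green tube is drawn out about 46 mm, red shows again at the button's place, the lever is at its stop and the arm is clear. My first draw jammed at 4.8 mm, where I pulled with up to about 23 N; I estimated the button's load stayed below its 25 N limit but could not measure it.

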